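Load the connector holders on the harness board

TASK

The harness board is to be made ready for wiring: pick up the four empty connectors (large round plug, small round plug, slim shell, wide hood) and seat each one in the white holder whose pocket has its shape and size, upright with the wire entry on top and resting on the pocket's floor. Lower them in rather than dropping them, and leave the roll of tape and the dish of contacts where they are.

Things in the scene. Friction and masses are not known exactly. Their poses are not given: they have to be found in the camera images.
- plug_large_round: Large round aluminium connector plug, 48 mm tall: a ribbed coupling ring 46 mm across from 0 to 20 mm height, then a smooth back part 41 mm across from 24 to 48 mm (the part to grip), with a black wire entry in its top. About 110 g. Loose, starts standing upright on the board, wire entry up. Origin: centre of its underside, z up; turning about z does not matter.
- plug_small_round: Small round aluminium connector plug, 46 mm tall: a ribbed coupling ring 28 mm across from 0 to 18 mm height, then a smooth back part 25 mm across from 22 to 46 mm (the part to grip), with a black wire entry in its top. About 60 g. Loose, starts standing upright on the board, wire entry up. Origin: centre of its underside, z up; turning about z does not matter.
- slim_shell: Long slim bright steel connector shell, 70 mm long (x) and 20 mm thick (y), 46 mm tall: from 0 to 26 mm height the full length, from 26 to 46 mm 46 mm long (grip here, across its 20 mm thickness). A dark screw knob on each end shoulder. About 80 g. Loose, starts standing upright on the board, wire entry up. Origin: centre of its underside, z up, x along its length; either way round is right.
- wide_hood: Wide grey painted rectangular connector hood, 60 mm long (x), 40 mm wide (y): from 0 to 28 mm height the full length, from 28 to 48 mm 48 mm long (grip here, across its 40 mm width). A round dark gland ring stands on top (up to 51 mm). About 150 g. Loose, starts standing upright on the board, wire entry up. Origin: centre of its underside, z up, x along its length; either way round is right.
- holder_large_round: White plastic block fixed on the board, 76 x 76 mm, 22 mm tall, a screw in each top corner, with one large round pocket (black rubber floor) in its top: diameter 56 mm, 15 mm deep, floor 7 mm above the underside, 3 mm bevel at the mouth. Takes the large round plug with 5 mm play on each side. Origin: centre of the underside, z up.
- holder_small_round: White plastic block fixed on the board, 58 x 58 mm, 22 mm tall, a screw in each top corner, with one small round pocket (black rubber floor) in its top: diameter 38 mm, 15 mm deep, floor 7 mm above the underside, 3 mm bevel at the mouth. Takes the small round plug with 5 mm play on each side. Origin: centre of the underside, z up.
- holder_slim: White plastic block fixed on the board, 102 x 52 mm, 22 mm tall, a screw in each top corner, with one long narrow rectangular pocket (black rubber floor) in its top: 80 x 30 mm, 15 mm deep, floor 7 mm above the underside, 3 mm bevel at the mouth. Takes the slim steel shell with 5 mm play on each side. Origin: centre of the underside, z up; x along the long side of block and pocket.
- holder_wide: White plastic block fixed on the board, 92 x 70 mm, 22 mm tall, a screw in each top corner, with one wide rectangular pocket (black rubber floor) in its top: 70 x 50 mm, 15 mm deep, floor 7 mm above the underside, 3 mm bevel at the mouth. Takes the wide grey hood with 5 mm play on each side. Origin: centre of the underside, z up; x along the long side of block and pocket.
- amber_tape: Roll of amber tape lying flat among the connectors, 92 mm outside, 76 mm inside, 12 mm high. A bystander, to be left where it lies. Origin: centre of its underside. (The flat plywood board under all these things has its top 12 mm above the work surface.)
- parts_dish: Round shallow steel dish with small brass contacts in it, 88 mm across the rim, 20 mm high, standing on the board among the connectors. A bystander, to be left where it stands. Origin: centre of its underside.
There are look-alikes about, which are no part of the job. Leave any orange look-alike of the plug_small_round alone.

How it is judged:
By the outcome, as a careful person would: the job done as asked, in the order asked, and still so for the second after the job is handed in, with the robot touching nothing.
It also fails if it takes over 106 s, if anything falls off the work surface, if the arm or the gripper's body presses on something with over 40 N, if the wrist force passes 120 N, or if a joint passes its speed limit or range.

ROBOT

A 6-joint arm with a two-finger parallel gripper is mounted at the origin on the work surface. World frame = base frame: x ahead of the robot, y to its left, z up, the work surface at z = 0. Lengths are in m, angles in rad, forces in N, time in s.
With the tool pointing down it reaches from about 0.3 to 0.775 m from the base axis. Payload 14.6 kg.
Tool frame: the origin (TCP) lies midway between the tips of the shut fingers; the grasp point (between the pads) lies 19 mm behind it; x points along the fingers, y is the direction in which the jaws open and shut, and the axes are right-handed (so a half turn about x gives the same grasp; the last joint's range is limited). The gripper opens to 94 mm and grips with 3 to 60 N. Pads are 16 mm wide; open, the fingers measure 119 mm over their backs; the gripper's body (75 mm by 177 mm) begins 78 mm behind the grasp point.
Start: joints at [-1.293, 0.3, 1.521, -0, 1.321, -0.067], TCP at [0.186, -0.518, 0.18] pointing down, gripper open.
Joint ranges: [-3.03, 3.03], [-0.79, 2.21], [0.23, 2.52], [-1.04, 4.18], [0, 3.07], [-2.55, 2.55]. Speed limits (rad/s): [2.22, 2.22, 2.57, 3.14, 3.14, 3.14].

INTERFACE

Orientations are given as a unit quaternion [x, y, z, w].
In Python, from bench import robot, capture, camera_model, order gives the robot as it stands.
- The arm moves only by the tool jog_arm, never from a script. Its argument "moves" is a list of rows, each a list of 3 entries, a list of its own where there are three numbers: the opening, from 0 (shut) to 1 (fully open), then the shift along the tool's x, y, z in units of 40 mm (1.0 is 40 mm), then the turn about the tool's x in units of 6 degrees (1.0 is 6 degrees). A call has exactly 8 rows; each row is the pose to reach, as a shift and turn from the pose measured when the call began, along the tool's axes at that moment; what a row does not reach only later rows make up. A row lasts 1/12 s, in which the tool goes at most 41.7 mm and 7.16 degrees, less where a joint would pass 70% of its speed; a pose out of reach is approached as far as the arm can. A call with a gripper value outside its range is refused whole. The fingers move at their own pace and stop on an object; "grip_force" is the grip in N (left out, the last holds). Time passes only in rows, so rows that repeat a pose let the fingers close, or fill a call up. It gives the time, the measured TCP pose, the force and the opening at its end, in the units of the state.
- robot.get_state(): the state, without advancing time (a new reading comes with each control period).
- capture(name): name is "scene" or "top" or "wrist"; returns the picture (420x560x3 uint8, red, green, blue); there is no depth.
- camera_model(name): a dict with "fx", "fy", "cx", "cy" (pixels), "dist" ([k1, k2, p1, p2, k3] as OpenCV has them; the pictures are not rectified), "rvec" (rotation vector, rad) and "tvec" (3), from world to camera coordinates, as OpenCV has them. Camera axes: x right, y down, z forward; pixel columns grow to the right and rows downward; lengths in m; the calibration is good to about 2 mm. A picture is of the moment at which its call begins: read the wrist's pose just before it. camera_model takes no time and is no camera call; for the wrist camera it gives the pose at the moment of the call.
- order.close_job(): hands the job in, once; it reports no verdict.
The state is a dict: "t": time; "joint_pos": joint angles; "qd": joint speeds; "joint_efforts": joint torques, N m; "position": TCP position; "tcp_rot": TCP orientation; "ft_force": force on the tool from outside, world axes, zero at the start; "moment": the same for the moment, N m; "finger_gap": finger opening in m.
Only numpy, scipy, OpenCV 4.12 (cv2) and the standard library are available. Lean on these libraries where they do the work, as an engineer would, in place of code of your own. Each camera call takes 0.05 s, during which the arm holds its last target.

## Working session

There is one attempt and no reset: what is moved stays moved. The work goes in short steps, Python scripts to look and compute and a tool call to move; the robot and the scene stay as the last step left them, time stands still between calls to the robot, and variables do not carry over. Pictures are saved under pics/ and viewed, and the job is handed in when it is done.

Besides the shell and the picture viewer there is one more tool, called after "Call:" in YAML: its name, and indented under it one key for each argument. jog_arm: Moves the arm, as the interface text tells. Its arguments: {"type":"object","properties":{"moves":{"type":"array","items":{"type":"array"}},"grip_force":{"type":"number"}},"required":["moves"]}

```bash
ls; mkdir -p pics; python3 - <<'E'
from bench import robot, capture, camera_model, order
import cv2
print(robot.get_state())
for n in ["scene","top","wrist"]:
    m=camera_model(n); print(n,m)
    cv2.imwrite(f"pics/{n}0.png",cv2.cvtColor(capture(n),cv2.COLOR_RGB2BGR))
E
```

```text
pics
{'t': 0.0, 'joint_pos': array([-1.29260990e+00,  3.00473670e-01,  1.52157175e+00, -3.00885760e-05,
        1.32070534e+00, -6.65590219e-02]), 'qd': array([-0.00048466,  0.00181883, -0.00046462,  0.00012877,  0.00080986,
        0.0010343 ]), 'joint_efforts': array([-2.45291681e-03, -5.31799829e+01, -3.52734232e+01,  7.06996978e-02,
        2.44003697e-02, -9.76359252e-05]), 'position': array([ 0.1858068 , -0.51735524,  0.17968889]), 'tcp_rot': array([-0.6965738 , -0.12169189,  0.69668078, -0.12087974]), 'ft_force': array([-0.17621134,  0.33843042, -0.42405542]), 'moment': array([-0.01224387, -0.01779833, -0.00047037]), 'finger_gap': 0.09373044389681685}
scene {'fx': 385.5388274954844, 'fy': 385.5388274954844, 'cx': 283.8759361548813, 'cy': 210.000018937839, 'dist': array([0.01198835, 0.        , 0.        , 0.        , 0.        ]), 'rvec': array([ 1.92890411,  1.6355378 , -0.63660812]), 'tvec': array([-0.0753671 , -0.40258393,  1.33038208])}
top {'fx': 385.28910068460624, 'fy': 385.28910068460624, 'cx': 284.7293031382614, 'cy': 212.0287206124768, 'dist': array([0.01427057, 0.        , 0.        , 0.        , 0.        ]), 'rvec': array([ 2.15145406, -2.03933678,  0.24010342]), 'tvec': array([-0.03008854,  0.59659517,  0.82232819])}
wrist {'fx': 376.4952130995565, 'fy': 376.4952130995565, 'cx': 280.813094125667, 'cy': 210.8372938073314, 'dist': array([0.01207948, 0.        , 0.        , 0.        , 0.        ]), 'rvec': array([-2.41259765,  1.69639318,  0.19537267]), 'tvec': array([-0.55036602, -0.02422008,  0.38942033])}
```

View pics/top0.png

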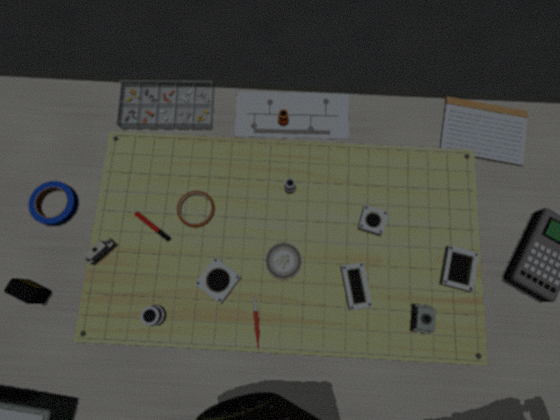

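View pics/scene0.png

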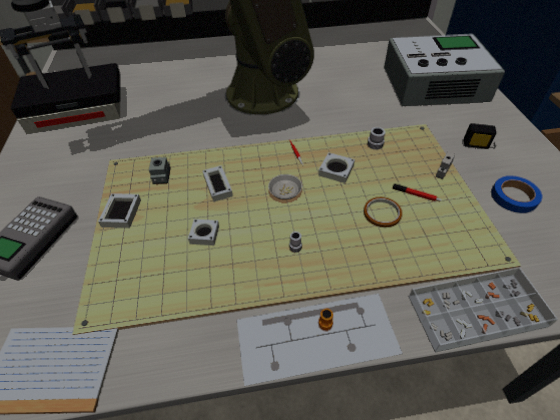

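View pics/wrist0.png

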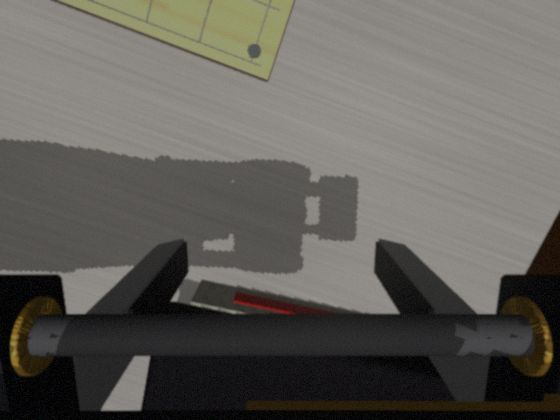

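The top view shows the plugs at large (152,315), small (290,185), slim (101,250) and wide hood (423,318). The holders are at large (218,279), small (373,220), slim (356,286) and wide (459,268). The orange look-alike at (283,117) is off the board, so I'll leave it alone. Next I'll enlarge crops to confirm.

```bash
cat > h.py <<'E'
import numpy as np, cv2
from bench import robot, capture, camera_model, order
from scipy.spatial.transform import Rotation as R
def K(m): return np.array([[m['fx'],0,m['cx']],[0,m['fy'],m['cy']],[0,0,1]])
def ray(m,uv):
    p=cv2.undistortPoints(np.array(uv,float).reshape(-1,1,2),K(m),m['dist']).reshape(-1,2)
    Rm=cv2.Rodrigues(m['rvec'])[0]; c=-Rm.T@m['tvec']
    return c,np.c_[p,np.ones(len(p))]@Rm
def onz(m,uv,z):
    c,d=ray(m,uv); return c+d*((z-c[2])/d[:,2])[:,None]
def proj(m,X): return cv2.projectPoints(np.array(X,float).reshape(-1,1,3),m['rvec'],m['tvec'],K(m),m['dist'])[0].reshape(-1,2)
def save(im,n,box=None,s=1):
    if box: x0,y0,x1,y1=box; im=im[y0:y1,x0:x1]
    cv2.imwrite(f"pics/{n}.png",cv2.resize(cv2.cvtColor(im,cv2.COLOR_RGB2BGR),None,fx=s,fy=s,interpolation=cv2.INTER_CUBIC))
E
python3 - <<'E'
from h import *
m=camera_model('top'); print(onz(m,[[152,315],[290,185],[101,250],[423,318],[218,279],[373,220],[356,286],[459,268],[283,117]],.04).round(3))
c,d=ray(m,[[280,210]]);print(c)
im=cv2.cvtColor(cv2.imread('pics/top0.png'),cv2.COLOR_BGR2RGB)
pts=[[152,315],[290,185],[101,250],[423,318],[218,279],[373,220],[356,286],[459,268]]
rows=[]
for i in (0,4):
    rows.append(np.hstack([cv2.resize(im[v-25:v+25,u-25:u+25],(200,200),interpolation=cv2.INTER_CUBIC) for u,v in pts[i:i+4]]))
save(np.vstack(rows),'crops')
E
```

```text
[[ 0.351  0.287  0.04 ]
 [ 0.673 -0.007  0.04 ]
 [ 0.491  0.425  0.04 ]
 [ 0.377 -0.321  0.04 ]
 [ 0.438  0.147  0.04 ]
 [ 0.596 -0.209  0.04 ]
 [ 0.439 -0.17   0.04 ]
 [ 0.493 -0.407  0.04 ]
 [ 0.852  0.02   0.04 ]]
[ 0.39191434 -0.00765101  0.93776297]
```

View pics/crops.png

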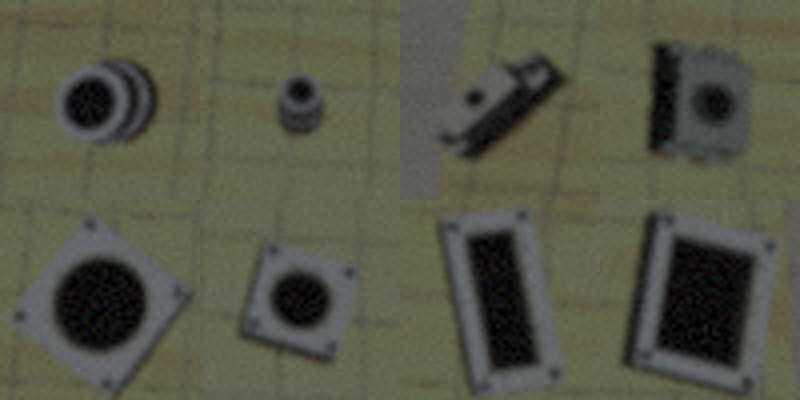

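Each connector and holder is clearly told apart by shape and size. Next I'll measure them in the top view.

```bash
python3 - <<'E'
from h import *
m=camera_model('top')
im=cv2.cvtColor(cv2.imread('pics/top0.png'),cv2.COLOR_BGR2RGB)
hsv=cv2.cvtColor(cv2.GaussianBlur(im,(3,3),0),cv2.COLOR_RGB2HSV)
for n,(u,v),z in [('L',(218,279),.034),('S',(373,220),.034),('slim',(356,286),.034),('wide',(459,268),.034)]:
    w=30; sub=hsv[v-w:v+w,u-w:u+w]
    mask=((sub[...,1]<55)&(sub[...,2]>105)).astype(np.uint8)
    # restrict to component with a hole / biggest
    nn,lab,st,ce=cv2.connectedComponentsWithStats(mask)
    k=1+st[1:,4].argmax(); cs,_=cv2.findContours((lab==k).astype(np.uint8),cv2.RETR_EXTERNAL,cv2.CHAIN_APPROX_NONE)
    c=max(cs,key=cv2.contourArea).reshape(-1,2)+[u-w,v-w]
    P=onz(m,c,z)[:,:2]; r=cv2.minAreaRect((P*1000).astype(np.float32))
    print(n,[np.round(x,1) for x in r])
print(hsv[315,140],hsv[279,205],hsv[250,101])
E
```

```text
L [array([470.7, 159. ]), array([11.2, 38. ]), np.float64(18.0)]
S [array([ 582.7, -229.2]), array([4.8, 7.6]), np.float64(89.7)]
slim [array([ 486.5, -166. ]), array([ 2.3, 14.1]), np.float64(3.1)]
wide [array([ 534. , -426.7]), array([16.2,  1.9]), np.float64(81.5)]
[27 29 98] [36 14 89] [ 0  0 51]
```

```bash
python3 - <<'E'
from h import *
s=robot.get_state(); Rm=R.from_quat(s['tcp_rot']).as_matrix(); print(Rm.round(3))
m=camera_model('wrist'); Rc=cv2.Rodrigues(m['rvec'])[0]; c=-Rc.T@m['tvec']
print('cam in tcp',Rm.T@(c-s['position']),(Rc@Rm).round(3))
im=cv2.cvtColor(cv2.imread('pics/top0.png'),cv2.COLOR_BGR2RGB)
save(cv2.convertScaleAbs(im,alpha=1.6)[230:340,75:255],'left',None,4)
save(cv2.convertScaleAbs(im,alpha=1.6)[160:345,330:490],'right',None,4)
E
```

```text
[[-0.     0.338 -0.941]
 [ 0.001 -0.941 -0.338]
 [-1.    -0.001 -0.   ]]
cam in tcp [-0.20455548  0.00076675 -0.0645502 ] [[-0.     1.    -0.   ]
 [-0.226  0.     0.974]
 [ 0.974  0.     0.226]]
```

View pics/left.png

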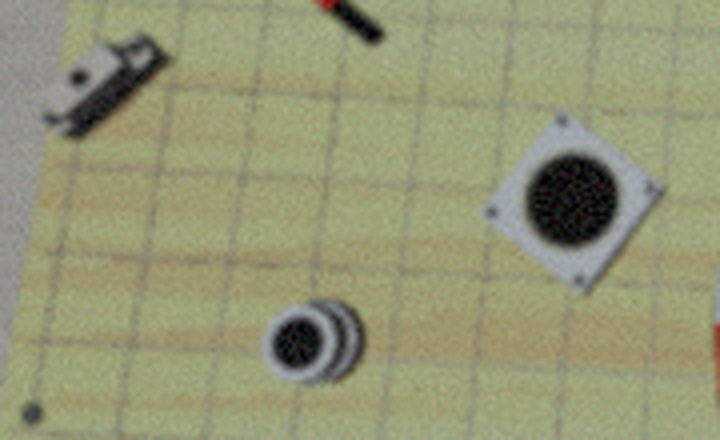

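View pics/right.png

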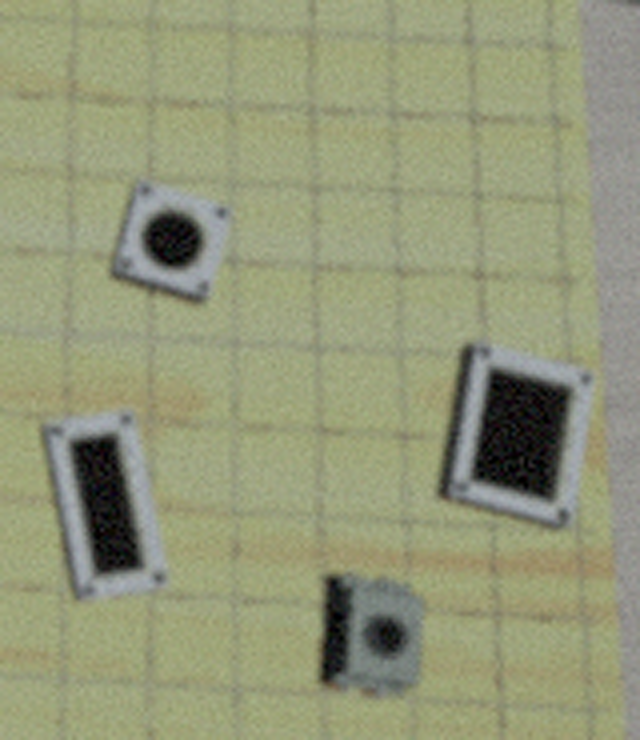

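```bash
python3 - <<'E'
from h import *
m=camera_model('top')
im=cv2.cvtColor(cv2.imread('pics/top0.png'),cv2.COLOR_BGR2RGB)
hsv=cv2.cvtColor(cv2.GaussianBlur(im,(3,3),0),cv2.COLOR_RGB2HSV)
print(hsv[260:300:5,215,:].tolist(), hsv[279,195:245:4].tolist())
for n,(u,v),z in [('L',(218,279),.034),('S',(373,220),.034),('slim',(356,286),.034),('wide',(459,268),.034)]:
    w=28; sub=hsv[v-w:v+w,u-w:u+w]
    mask=((sub[...,1]<45)&(sub[...,2]>72)).astype(np.uint8)
    nn,lab,st,ce=cv2.connectedComponentsWithStats(mask)
    k=1+st[1:,4].argmax(); cs,_=cv2.findContours((lab==k).astype(np.uint8),cv2.RETR_EXTERNAL,cv2.CHAIN_APPROX_NONE)
    c=max(cs,key=cv2.contourArea).reshape(-1,2)+[u-w,v-w]
    P=onz(m,c,z)[:,:2]; r=cv2.minAreaRect((P*1000).astype(np.float32))
    # dark pocket
    d=(sub[...,2]<55).astype(np.uint8); nn,lab,st,ce=cv2.connectedComponentsWithStats(d)
    k=lab[w,w]; q=onz(m,[ce[k]+[u-w,v-w]],.034)[0]
    print(n,[np.round(x,1) for x in r],'pocket',(q*1000).round(1),st[k,4])
E
```

```text
[[90, 13, 76], [103, 17, 108], [30, 33, 23], [160, 77, 10], [160, 51, 15], [120, 20, 13], [45, 16, 31], [103, 21, 108]] [[30, 64, 99], [102, 12, 104], [98, 10, 106], [30, 28, 37], [0, 39, 13], [150, 17, 15], [120, 32, 16], [150, 23, 11], [60, 18, 14], [90, 5, 99], [103, 17, 105], [39, 25, 71], [31, 60, 97]]
L [array([437.6, 149. ]), array([81.9, 80.5]), np.float64(56.0)] pocket [436.8 148.6  34. ] 403
S [array([ 601. , -211.2]), array([77.6, 63. ]), np.float64(72.4)] pocket [ 598.4 -209.3   34. ] 155
slim [array([ 441.4, -171.8]), array([107.5,  58. ]), np.float64(11.5)] pocket [ 440.6 -171.3   34. ] 390
wide [array([ 502.6, -423. ]), array([ 98.1, 128.8]), np.float64(86.1)] pocket [ 493.7 -411.4   34. ] 583
```

```bash
cat >> h.py <<'E'
def go(x,y,z,yaw=None):
    """yaw deg: wanted direction of jaw (tool y) mod 180 in world"""
    s=robot.get_state(); Rm=R.from_quat(s['tcp_rot']).as_matrix()
    d=Rm.T@(np.array([x,y,z])-s['position'])/.04
    t=0
    cur=np.degrees(np.arctan2(Rm[1,1],Rm[0,1]))
    if yaw is not None:
        # tool x down: + turn lowers world yaw
        t=-((yaw-cur+90)%180-90)/6
    print('t',round(s['t'],2),'pos',s['position'].round(4),'yaw',round(cur,1),'q',s['joint_pos'].round(2),'F',s['ft_force'].round(1),'gap',round(s['finger_gap'],4))
    print('shift',d.round(3),'turn',round(t,3),'(alt',round(t-np.sign(t)*30,2),')')
E
python3 - <<'E'
from h import *
m=camera_model('top')
def f(p,o,z): 
    p=(np.array(p,float)+.5)/4-.5+np.array(o); return onz(m,p,z)[:,:2]*1000
H={'L':([(562,120),(651,188),(581,281),(491,212)],(75,230)),
'S':([(144,189),(222,213),(203,289),(126,264)],(330,160)),
'slim':([(56,431),(126,420),(158,578),(86,590)],(330,160)),
'wide':([(484,351),(585,379),(564,516),(462,487)],(330,160))}
for k,(p,o) in H.items():
    P=f(p,o,.034); c=P.mean(0); e=(P[2]-P[1]+P[3]-P[0])/2; e2=(P[1]-P[0]+P[2]-P[3])/2
    print(k,c.round(1),'e',np.linalg.norm(e).round(1),np.degrees(np.arctan2(e[1],e[0])).round(1),'e2',np.linalg.norm(e2).round(1),np.degrees(np.arctan2(e2[1],e2[0])).round(1))
print('plugL',f([(299,343)],(75,230),.060)); print('hood',f([(386,636)],(330,160),.063)); print('slim',f([(79,77)],(75,230),.058))
print('plugS',onz(m,[[289.9,183]],.058))
go(.45,-.15,.2)
E
```

```text
L [437.2 149. ] e 65.3 146.9 e2 66.1 -123.2
S [ 599.4 -210.3] e 48.3 166.8 e2 48.0 -105.2
slim [ 440.7 -171.5] e 90.7 -168.1 e2 41.7 -77.9
wide [ 494.8 -413.1] e 81.5 168.2 e2 59.2 -102.9
plugL [[350.98321699 286.13794156]]
hood [[ 376.51676174 -319.31144678]]
slim [[490.3966868  431.64768729]]
plugS [[ 0.67196115 -0.00655678  0.058     ]]
t 0.15 pos [ 0.1858 -0.5174  0.1798] yaw -70.2 q [-1.29  0.3   1.52 -0.    1.32 -0.07] F [-0.1  0.4 -0.5] gap 0.094
shift [-0.499 -6.413 -9.32 ] turn 0 (alt 0 )
```

Call:
jog_arm:
  moves:
    - [1,[-0.5,-6.4,-9.3],-9]
    - [1,[-0.5,-6.4,-9.3],-9]
    - [1,[-0.5,-6.4,-9.3],-9]
    - [1,[-0.5,-6.4,-9.3],-9]
    - [1,[-0.5,-6.4,-9.3],-9]
    - [1,[-0.5,-6.4,-9.3],-9]
    - [1,[-0.5,-6.4,-9.3],-9]
    - [1,[-0.5,-6.4,-9.3],-9]
  grip_force: 15

```text
t: 0.82
position: [0.3808, -0.2453, 0.195]
tcp_rot: [0.564, 0.427, -0.564, 0.426]
ft_force: [0.2, 0.1, -0.1]
finger_gap: 0.0941
```

```bash
python3 -c "
from h import *
go(.351,.286,.15,39)"
```

```text
t 0.82 pos [ 0.3808 -0.2453  0.195 ] yaw -15.9 q [-0.65  0.07  1.76  0.    1.31 -0.38] F [ 0.2  0.1 -0.1] gap 0.0941
shift [  1.136  -4.345 -12.572] turn -9.142 (alt 20.86 )
```

Call:
jog_arm:
  moves:
    - [1,[0,-4.3,-12.6],-9]
    - [1,[0,-4.3,-12.6],-9]
    - [1,[0,-4.3,-12.6],-9]
    - [1,[0,-4.3,-12.6],-9]
    - [1,[0,-4.3,-12.6],-9]
    - [1,[0,-4.3,-12.6],-9]
    - [1,[0,-4.3,-12.6],-9]
    - [1,[0,-4.3,-12.6],-9]

```text
t: 1.48
position: [0.3625, 0.0877, 0.1954]
tcp_rot: [0.307, 0.637, -0.307, 0.637]
ft_force: [0.8, 0.5, 0.3]
finger_gap: 0.0941
```

```bash
python3 -c "
from h import *
go(.351,.286,.15,39)"
```

```text
t 1.48 pos [0.3625 0.0877 0.1954] yaw 38.5 q [ 0.14 -0.12  1.95  0.    1.32 -0.53] F [0.8 0.5 0.3] gap 0.0941
shift [ 1.139  2.863 -4.058] turn -0.077 (alt 29.92 )
```

Call:
jog_arm:
  moves:
    - [1,[1.1,2.9,-4.1],0]
    - [1,[1.1,2.9,-4.1],0]
    - [1,[1.1,2.9,-4.1],0]
    - [1,[1.1,2.9,-4.1],0]
    - [1,[1.1,2.9,-4.1],0]
    - [1,[1.1,2.9,-4.1],0]
    - [1,[1.1,2.9,-4.1],0]
    - [1,[1.1,2.9,-4.1],0]

```text
t: 2.15
position: [0.351, 0.2878, 0.1514]
tcp_rot: [0.307, 0.637, -0.307, 0.637]
ft_force: [0.7, -1.0, 0.3]
finger_gap: 0.0937
```

```bash
python3 -c "
from h import *
go(.351,.286,.15,39)
m=camera_model('wrist'); im=capture('wrist'); save(im,'w1'); np.savez('w1',im=im,**m)
print(proj(m,[[.351,.286,.06]]))"
```

```text
t 2.15 pos [0.351  0.2878 0.1514] yaw 38.6 q [ 0.61  0.11  1.82  0.    1.21 -0.07] F [ 0.7 -1.   0.3] gap 0.0937
shift [ 0.035 -0.028  0.037] turn -0.073 (alt 29.93 )
[[280.31471088 207.57658133]]
```

View pics/w1.png

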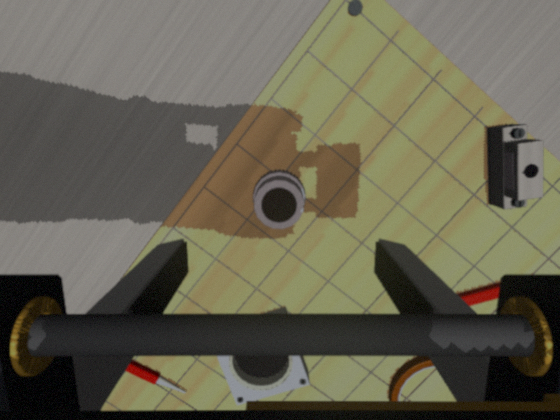

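The plug's wire entry shows at (279,205), against a predicted (280,208). The slim shell is on the right at (515,168).

```bash
python3 -c "
from h import *
d=np.load('w1.npz'); m={k:d[k] for k in d if k!='im'}
print(onz(m,[[279,205]],.060), onz(m,[[531,170]],.058))
p=onz(m,[[279,205]],.060)[0]
go(p[0],p[1],.032)"
```

```text
[[0.34884898 0.28700165 0.06      ]] [[0.48704838 0.43273753 0.058     ]]
t 2.2 pos [0.3512 0.2875 0.1517] yaw 38.5 q [ 0.61  0.11  1.82  0.    1.21 -0.07] F [-0.5  0.  -0.3] gap 0.094
shift [ 2.993 -0.057 -0.027] turn 0 (alt 0 )
```

Call:
jog_arm:
  moves:
    - [1,[0.8,-0.03,-0.03],0]
    - [1,[1.6,-0.03,-0.03],0]
    - [1,[2.2,-0.03,-0.03],0]
    - [1,[2.7,-0.03,-0.03],0]
    - [1,[3.0,-0.03,-0.03],0]
    - [1,[3.0,-0.03,-0.03],0]
    - [0.3,[3.0,-0.03,-0.03],0]
    - [0.3,[3.0,-0.03,-0.03],0]

```text
t: 2.87
position: [0.3505, 0.2876, 0.033]
tcp_rot: [0.308, 0.636, -0.307, 0.637]
ft_force: [0.1, -0.6, 0.0]
finger_gap: 0.084
```

Call:
jog_arm:
  moves:
    - [0.2,[0,0,0],0]
    - [0.2,[0,0,0],0]
    - [0.2,[0,0,0],0]
    - [0.2,[0,0,0],0]
    - [0.2,[0,0,0],0]
    - [0.2,[0,0,0],0]
    - [0.2,[0,0,0],0]
    - [0.2,[0,0,0],0]
  grip_force: 20

```text
t: 3.53
position: [0.3504, 0.2876, 0.0329]
tcp_rot: [0.308, 0.636, -0.307, 0.637]
ft_force: [-0.8, -0.8, 1.2]
finger_gap: 0.0394
```

Call:
jog_arm:
  moves:
    - [0.2,[-0.3,0,0],0]
    - [0.2,[-0.8,0,0],0]
    - [0.2,[-1.4,0,0],0]
    - [0.2,[-2.0,0,0],0]
    - [0.2,[-2.3,0,0],0]
    - [0.2,[-2.5,0,0],0]
    - [0.2,[-2.5,0,0],0]
    - [0.2,[-2.5,0,0],0]

```text
t: 4.2
position: [0.35, 0.2873, 0.1324]
tcp_rot: [0.308, 0.636, -0.307, 0.637]
ft_force: [0.1, -0.3, -1.8]
finger_gap: 0.0394
```

```bash
python3 -c "
from h import *
go(.437,.149,.132)"
```

```text
t 4.2 pos [0.35   0.2873 0.1324] yaw 38.4 q [ 0.61  0.13  1.84  0.    1.16 -0.06] F [ 0.1 -0.3 -1.8] gap 0.0394
shift [ 0.008 -0.447  4.06 ] turn 0 (alt 0 )
```

Call:
jog_arm:
  moves:
    - [0.2,[0,-0.04,0.4],0]
    - [0.2,[0,-0.12,1.1],0]
    - [0.2,[0,-0.22,2.0],0]
    - [0.2,[0,-0.32,2.9],0]
    - [0.2,[0,-0.4,3.6],0]
    - [0.2,[0,-0.45,4.0],0]
    - [0.2,[0,-0.45,4.06],0]
    - [0.2,[0,-0.45,4.06],0]

```text
t: 4.87
position: [0.4367, 0.1484, 0.1312]
tcp_rot: [0.308, 0.637, -0.308, 0.636]
ft_force: [-0.1, 1.0, -1.5]
finger_gap: 0.0393
```

```bash
python3 -c "
from h import *
go(.437,.149,.039)
m=camera_model('wrist'); im=capture('wrist'); save(im,'w2'); np.savez('w2',im=im,**m)
print(proj(m,[[.437,.149,.034]]))"
```

```text
t 4.87 pos [0.4367 0.1484 0.1312] yaw 38.3 q [ 0.25  0.15  1.82  0.    1.17 -0.42] F [-0.1  1.  -1.5] gap 0.0393
shift [ 2.304  0.016 -0.005] turn 0 (alt 0 )
[[282.49929173 203.98954193]]
```

View pics/w2.png

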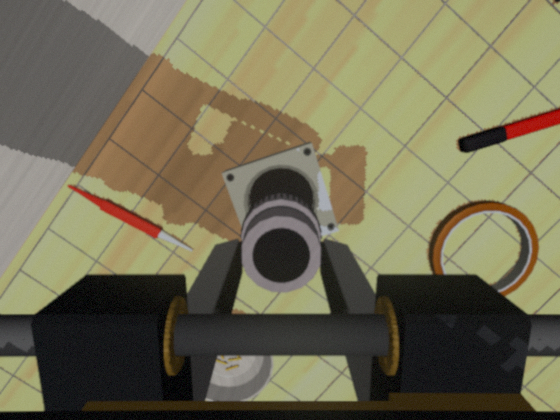

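The screws show at (308,151), (230,177) and (331,226). The plug top is centred at (281,253).

```bash
python3 -c "
from h import *
d=np.load('w2.npz'); m={k:d[k] for k in d if k!='im'}
P=onz(m,[[308,151],[230,177],[331,226]],.034); print(P, (P[1]+P[2])/2, onz(m,[[281,253]],.158))
"
```

```text
[[0.4261601  0.19523071 0.034     ]
 [0.39000693 0.14017876 0.034     ]
 [0.48022149 0.15934546 0.034     ]] [0.43511421 0.14976211 0.034     ] [[0.43487698 0.14931587 0.158     ]]
```

Call:
jog_arm:
  moves:
    - [0.2,[0.4,0,0],0]
    - [0.2,[0.9,0,0],0]
    - [0.2,[1.4,0,0],0]
    - [0.2,[1.7,0,0],0]
    - [0.2,[1.95,0,0],0]
    - [0.2,[2.1,0,0],0]
    - [0.2,[2.2,0,0],0]
    - [0.2,[2.2,0,0],0]

```text
t: 5.58
position: [0.436, 0.1494, 0.043]
tcp_rot: [0.308, 0.637, -0.307, 0.636]
ft_force: [0.1, 0.2, -0.6]
finger_gap: 0.0391
```

Call:
jog_arm:
  moves:
    - [0.2,[0.02,0,0],0]
    - [0.2,[0.04,0,0],0]
    - [0.2,[0.06,0,0],0]
    - [0.2,[0.06,0,0],0]
    - [0.2,[0.06,0,0],0]
    - [0.2,[0.06,0,0],0]
    - [0.2,[0.06,0,0],0]
    - [0.2,[0.06,0,0],0]

```text
t: 6.25
position: [0.4361, 0.1494, 0.0407]
tcp_rot: [0.308, 0.637, -0.307, 0.636]
ft_force: [-0.4, 0.4, -0.7]
finger_gap: 0.0394
```

Call:
jog_arm:
  moves:
    - [0.2,[0.02,0,0],0]
    - [0.2,[0.03,0,0],0]
    - [0.2,[0.04,0,0],0]
    - [0.2,[0.04,0,0],0]
    - [0.2,[0.04,0,0],0]
    - [0.2,[0.04,0,0],0]
    - [0.2,[0.04,0,0],0]
    - [0.2,[0.04,0,0],0]

```text
t: 6.92
position: [0.4363, 0.1495, 0.0398]
tcp_rot: [0.308, 0.637, -0.307, 0.637]
ft_force: [-3.7, -2.3, 10.9]
finger_gap: 0.0393
```

Contact at 11 N, so it's on the floor. I'll release and lift.

Call:
jog_arm:
  moves:
    - [0.6,[-0.02,0,0],0]
    - [0.6,[-0.02,0,0],0]
    - [0.6,[-0.02,0,0],0]
    - [0.6,[-0.02,0,0],0]
    - [0.6,[-0.02,0,0],0]
    - [0.6,[-0.4,0,0],0]
    - [0.8,[-1.2,0,0],0]
    - [1,[-2.0,0,0],0]

```text
t: 7.58
position: [0.4355, 0.1492, 0.1201]
tcp_rot: [0.307, 0.638, -0.308, 0.636]
ft_force: [-0.6, -0.4, 0.5]
finger_gap: 0.0666
```

```bash
python3 -c "
from h import *
go(.672,-.0065,.15,0)
m=camera_model('wrist'); im=capture('wrist'); save(im,'w3')"
```

```text
t 7.58 pos [0.4355 0.1492 0.1201] yaw 38.4 q [ 0.25  0.17  1.84  0.    1.14 -0.42] F [-0.6 -0.4  0.5] gap 0.0666
shift [-0.765  2.211  6.723] turn 6.406 (alt -23.59 )
```

View pics/w3.png

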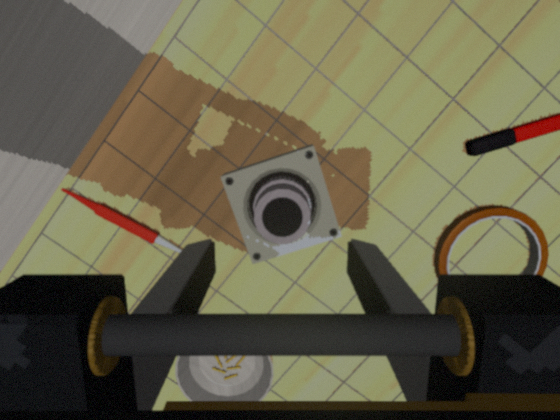

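The large plug stands centred in its pocket at (282,215). Next is the small plug.

Call:
jog_arm:
  moves:
    - [1,[-0.8,2.2,6.7],6.4]
    - [1,[-0.8,2.2,6.7],6.4]
    - [1,[-0.8,2.2,6.7],6.4]
    - [1,[-0.8,2.2,6.7],6.4]
    - [1,[-0.8,2.2,6.7],6.4]
    - [1,[-0.8,2.2,6.7],6.4]
    - [1,[-0.8,2.2,6.7],6.4]
    - [1,[-0.8,2.2,6.7],6.4]

```text
t: 8.3
position: [0.6771, -0.0092, 0.1586]
tcp_rot: [0.503, 0.498, -0.498, 0.5]
ft_force: [-0.3, 0.2, -1.0]
finger_gap: 0.0941
```

Call:
jog_arm:
  moves:
    - [1,[0,0,0],0]
    - [1,[0,0,0],0]
    - [1,[0,0,0],0]
    - [1,[0,0,0],0]
    - [1,[0,0,0],0]
    - [1,[0,0,0],0]
    - [1,[0,0,0],0]
    - [1,[0,0,0],0]

```text
t: 8.97
position: [0.677, -0.009, 0.1588]
tcp_rot: [0.503, 0.498, -0.498, 0.501]
ft_force: [1.4, 0.6, -0.8]
finger_gap: 0.0937
```

```bash
python3 -c "
from h import *
go(.672,-.0065,.15,0)
m=camera_model('wrist'); im=capture('wrist'); save(im,'w4'); np.savez('w4',im=im,**m)
print(proj(m,[[.672,-.0065,.058]]))"
```

```text
t 8.97 pos [ 0.677  -0.009   0.1588] yaw -0.2 q [-0.07  0.6   1.14  0.    1.39 -0.07] F [ 1.4  0.6 -0.8] gap 0.0937
shift [ 0.218 -0.127 -0.062] turn -0.025 (alt 29.97 )
[[274.11451117 200.24372182]]
```

View pics/w4.png

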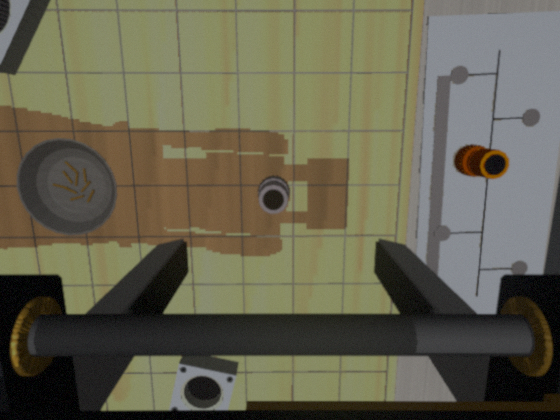

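The small aluminium plug's top is at (273,200), as predicted. The orange look-alike at (490,163) is well clear.

Call:
jog_arm:
  moves:
    - [0.8,[0.8,-0.14,-0.06],0]
    - [0.8,[1.6,-0.14,-0.06],0]
    - [0.8,[2.3,-0.14,-0.06],0]
    - [0.8,[2.8,-0.14,-0.06],0]
    - [0.8,[3.1,-0.14,-0.06],0]
    - [0.8,[3.2,-0.14,-0.06],0]
    - [0.8,[3.2,-0.14,-0.06],0]
    - [0.2,[3.2,-0.14,-0.06],0]

```text
t: 9.68
position: [0.6731, -0.0064, 0.0321]
tcp_rot: [0.503, 0.498, -0.498, 0.501]
ft_force: [0.4, -0.1, 0.0]
finger_gap: 0.0714
```

Call:
jog_arm:
  moves:
    - [0.1,[0,0,0],0]
    - [0.1,[0,0,0],0]
    - [0.1,[0,0,0],0]
    - [0.1,[0,0,0],0]
    - [0.1,[0,0,0],0]
    - [0.1,[0,0,0],0]
    - [0.1,[0,0,0],0]
    - [0.1,[0,0,0],0]

```text
t: 10.35
position: [0.6736, -0.0065, 0.0328]
tcp_rot: [0.504, 0.497, -0.498, 0.501]
ft_force: [0.2, -0.1, 17.6]
finger_gap: 0.0188
```

```bash
python3 -c "
from h import *
go(.672,-.0065,.13,0)"
```

```text
t 10.35 pos [ 0.6736 -0.0065  0.0328] yaw -0.2 q [-0.07  0.71  1.27  0.    1.15 -0.06] F [ 0.2 -0.1 17.6] gap 0.0188
shift [-2.431 -0.015 -0.005] turn -0.026 (alt 29.97 )
```

```bash
python3 -c "
from h import *
im=capture('wrist'); a=im[150:420,130:430]
b=capture('scene')[200:270,260:340]
save(a,'w5',None,2); save(b,'s5',None,6)
go(.672,-.0065,.13,0)"
```

```text
t 10.45 pos [ 0.6743 -0.0066  0.0338] yaw -0.2 q [-0.07  0.71  1.27  0.    1.15 -0.06] F [-0.6  0.1 14.2] gap 0.0112
shift [-2.405 -0.028 -0.007] turn -0.026 (alt 29.97 )
```

View pics/w5.png

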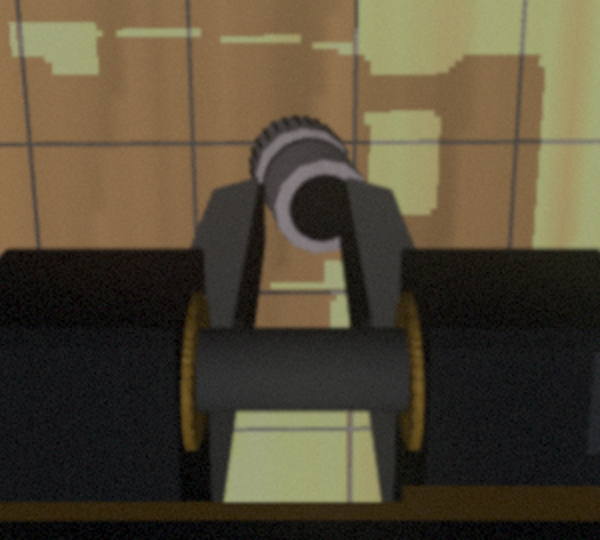

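View pics/s5.png

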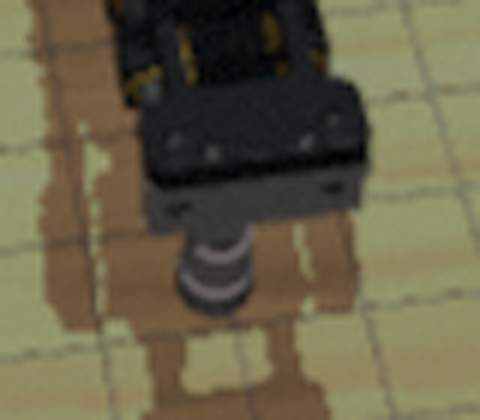

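The fingers have closed past the plug's 25 mm, and it looks tilted and squeezed towards the pad edge. I'll open before going further.

Call:
jog_arm:
  moves:
    - [0.7,[0,0,0],0]
    - [0.7,[0,0,0],0]
    - [0.7,[0,0,0],0]
    - [0.7,[0,0,0],0]
    - [0.7,[0,0,0],0]
    - [0.7,[0,0,0],0]
    - [0.7,[0,0,0],0]
    - [0.7,[0,0,0],0]

```text
t: 11.12
position: [0.6743, -0.0066, 0.0338]
tcp_rot: [0.504, 0.497, -0.497, 0.502]
ft_force: [-0.0, -0.8, 0.0]
finger_gap: 0.0614
```

```bash
python3 -c "
from h import *
im=capture('wrist')
b=capture('scene')[200:270,260:340]
save(im,'w6'); save(b,'s6',None,6)
go(.672,-.0065,.13,0)
t=capture('top'); save(t[150:220,250:330],'t6',None,6)"
```

```text
t 11.22 pos [ 0.6743 -0.0066  0.0338] yaw -0.2 q [-0.07  0.71  1.27  0.    1.15 -0.06] F [-0.2  0.3  0.3] gap 0.0651
shift [-2.404 -0.028 -0.007] turn -0.026 (alt 29.97 )
```

View pics/w6.png

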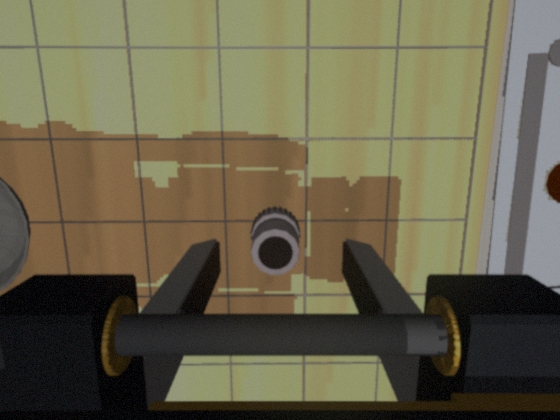

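View pics/s6.png

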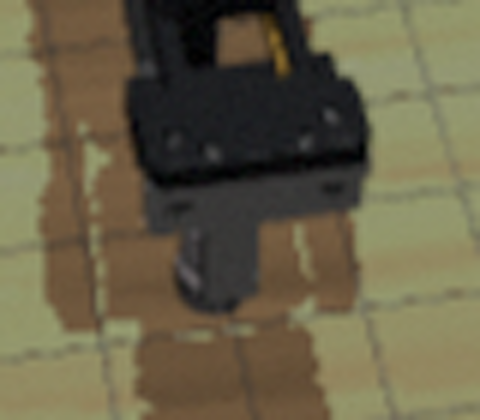

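The plug is upright again, with its top at (276,253). Now I'll see where it is relative to the pads.

```bash
python3 -c "
from h import *
m=camera_model('wrist');s=robot.get_state();p=s['position']
print(p, onz(m,[[276,253]],.058))
Rm=R.from_quat(s['tcp_rot']).as_matrix()
for k in (0,-.019,-.038): print(k,proj(m,[p+Rm@[k,0,0],p+Rm@[k,.034,0],p+Rm@[k,0.034,-.008],p+Rm@[k,0.034,.008]]).round(0).tolist())
"
```

```text
[ 0.67430178 -0.00659942  0.03384255] [[ 0.67121963 -0.00610488  0.058     ]]
0 [[281.0, 240.0], [341.0, 240.0], [342.0, 226.0], [341.0, 253.0]]
-0.019 [[281.0, 251.0], [347.0, 251.0], [348.0, 236.0], [346.0, 265.0]]
-0.038 [[282.0, 264.0], [354.0, 264.0], [355.0, 248.0], [353.0, 280.0]]
```

View pics/t6.png

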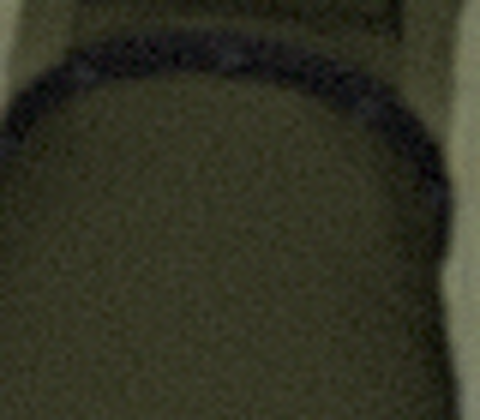

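Call:
jog_arm:
  moves:
    - [0.6,[-0.04,-0.06,0],0]
    - [0.6,[-0.05,-0.06,0],0]
    - [0.6,[-0.05,-0.06,0],0]
    - [0.6,[-0.05,-0.06,0],0]
    - [0.5,[-0.05,-0.06,0],0]
    - [0.4,[-0.05,-0.06,0],0]
    - [0.33,[-0.05,-0.06,0],0]
    - [0.33,[-0.05,-0.06,0],0]
  grip_force: 12

```text
t: 11.93
position: [0.6719, -0.0066, 0.0358]
tcp_rot: [0.504, 0.497, -0.497, 0.502]
ft_force: [0.2, -0.4, 0.8]
finger_gap: 0.0333
```

Call:
jog_arm:
  moves:
    - [0.32,[0,0,0],0]
    - [0.31,[0,0,0],0]
    - [0.3,[0,0,0],0]
    - [0.29,[0,0,0],0]
    - [0.28,[0,0,0],0]
    - [0.27,[0,0,0],0]
    - [0.26,[0,0,0],0]
    - [0.25,[0,0,0],0]

```text
t: 12.6
position: [0.6719, -0.0066, 0.0358]
tcp_rot: [0.504, 0.497, -0.497, 0.502]
ft_force: [0.3, 0.5, 0.2]
finger_gap: 0.0236
```

```bash
python3 -c "
from h import *
im=capture('wrist'); go(.672,-.0065,.13,0)
a=im[150:420,130:430]
save(a,'w7',None,2)"
```

```text
t 12.65 pos [ 0.6719 -0.0066  0.0358] yaw -0.2 q [-0.07  0.7   1.28  0.    1.15 -0.06] F [ 0.4 -0.3 -1. ] gap 0.0234
shift [-2.356  0.032 -0.007] turn -0.027 (alt 29.97 )
```

View pics/w7.png

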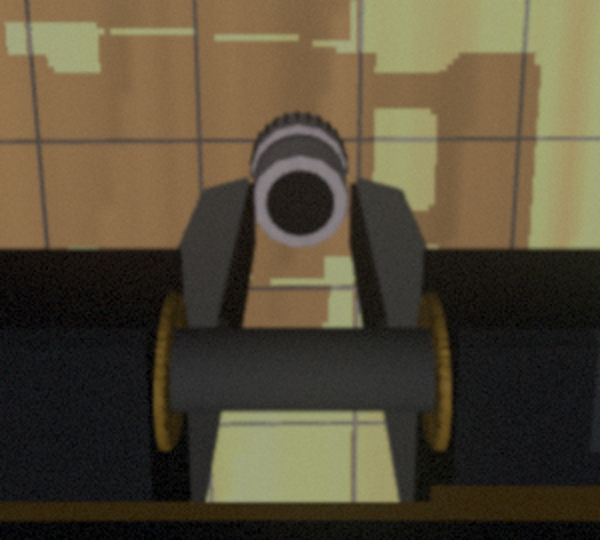

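It's upright and gripped at 23.4 mm. I'll firm the grip while watching the gap.

Call:
jog_arm:
  moves:
    - [0.24,[0,0,0],0]
    - [0.23,[0,0,0],0]
    - [0.22,[0,0,0],0]
    - [0.21,[0,0,0],0]
    - [0.2,[0,0,0],0]
    - [0.2,[0,0,0],0]
    - [0.2,[0,0,0],0]
    - [0.2,[0,0,0],0]

```text
t: 13.32
position: [0.6719, -0.0066, 0.0358]
tcp_rot: [0.504, 0.497, -0.497, 0.502]
ft_force: [-0.3, 0.7, 0.5]
finger_gap: 0.019
```

```bash
python3 -c "
from h import *
im=capture('wrist'); go(.672,-.0065,.13,0)
a=im[150:420,130:430]
save(a,'w8',None,2)"
```

```text
t 13.37 pos [ 0.6719 -0.0066  0.0358] yaw -0.2 q [-0.07  0.7   1.28  0.    1.15 -0.06] F [0.8 0.5 0.3] gap 0.0188
shift [-2.355  0.032 -0.007] turn -0.026 (alt 29.97 )
```

View pics/w8.png

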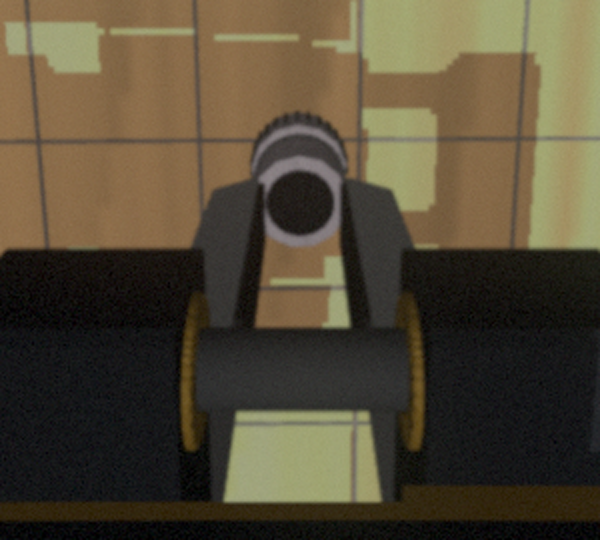

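Something doesn't add up: the fingers shut to 19 mm over a 25 mm plug with no force. They may be closing above the plug's top. I'll check the real fingertip height using the scene view.

```bash
python3 -c "
from h import *
m=camera_model('scene')
for z in (.03,.045,.06,.08): print(z,proj(m,[[.705,-.0066,z],[.72,-.0066,z]]).round(1).tolist())
print(proj(m,[[.672,-.0065,.012],[.672,-.0065,.058]]).round(1))
im=capture('scene'); save(im[180:280,240:360],'s8',None,6)
"
```

```text
0.03 [[296.8, 255.4], [298.1, 261.0]]
0.045 [[296.9, 251.4], [298.1, 257.1]]
0.06 [[296.9, 247.3], [298.2, 253.0]]
0.08 [[297.0, 241.7], [298.3, 247.4]]
[[294.2 248.1]
 [294.3 235.8]]
```

View pics/s8.png

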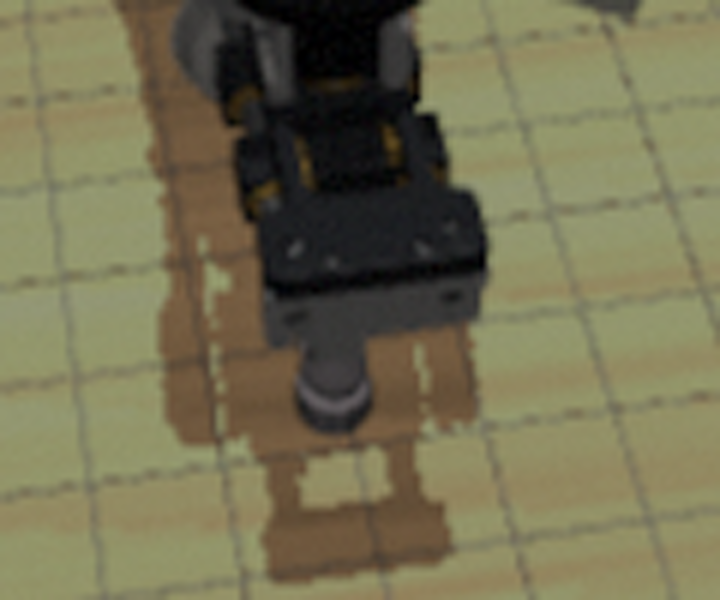

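In the scene view the fingertip ends at about y=242, which means z≈0.06. The real tips are therefore about 25 mm above the reported TCP, and I've been closing over the plug's top. I'll open and go down 15 mm, which is safe either way, then look again.

Call:
jog_arm:
  moves:
    - [0.7,[0,0,0],0]
    - [0.7,[0,0,0],0]
    - [0.7,[0,0,0],0]
    - [0.7,[0,0,0],0]
    - [0.7,[0.1,0,0],0]
    - [0.7,[0.2,0,0],0]
    - [0.7,[0.3,0,0],0]
    - [0.7,[0.37,0,0],0]

```text
t: 14.08
position: [0.6718, -0.0066, 0.0201]
tcp_rot: [0.504, 0.497, -0.497, 0.502]
ft_force: [-0.3, 0.3, -0.1]
finger_gap: 0.065
```

```bash
python3 -c "
from h import *
im=capture('wrist'); go(.672,-.0065,.13,0)
save(im,'w9'); im=capture('scene'); save(im[200:280,250:350],'s9',None,6)"
```

```text
t 14.13 pos [ 0.6716 -0.0066  0.0196] yaw -0.2 q [-0.07  0.72  1.29  0.    1.13 -0.06] F [ 0.1 -0.1 -0.4] gap 0.0655
shift [-2.76   0.041 -0.007] turn -0.027 (alt 29.97 )
```

View pics/w9.png

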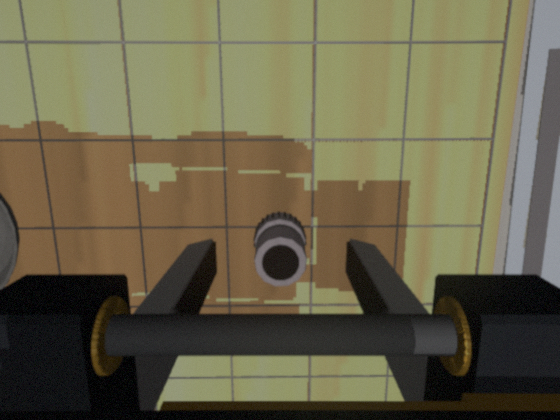

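View pics/s9.png

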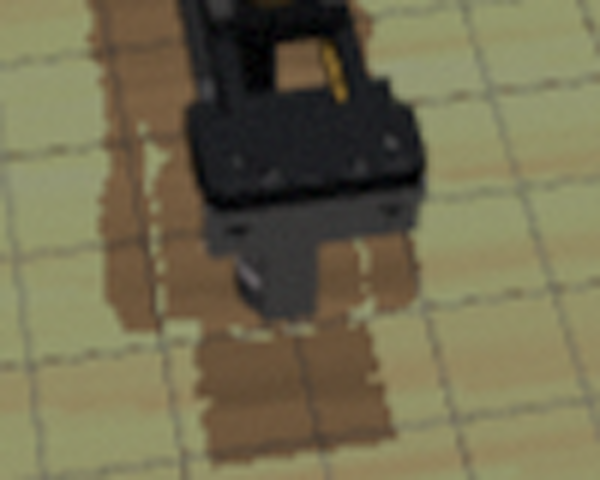

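The tips are at roughly z≈0.047. I'll go down 9 mm more and close gradually.

Call:
jog_arm:
  moves:
    - [0.6,[0.1,0,0],0]
    - [0.6,[0.18,0,0],0]
    - [0.6,[0.22,0,0],0]
    - [0.6,[0.22,0,0],0]
    - [0.5,[0.22,0,0],0]
    - [0.4,[0.22,0,0],0]
    - [0.35,[0.22,0,0],0]
    - [0.32,[0.22,0,0],0]

```text
t: 14.85
position: [0.6718, -0.0066, 0.0115]
tcp_rot: [0.504, 0.497, -0.497, 0.502]
ft_force: [-0.1, 0.0, -0.0]
finger_gap: 0.0329
```

Call:
jog_arm:
  moves:
    - [0.3,[0,0,0],0]
    - [0.28,[0,0,0],0]
    - [0.26,[0,0,0],0]
    - [0.24,[0,0,0],0]
    - [0.22,[0,0,0],0]
    - [0.2,[0,0,0],0]
    - [0.2,[0,0,0],0]
    - [0.2,[0,0,0],0]
  grip_force: 15

```text
t: 15.52
position: [0.6718, -0.0065, 0.0115]
tcp_rot: [0.504, 0.497, -0.497, 0.502]
ft_force: [-0.6, 0.0, 1.9]
finger_gap: 0.0245
```

Gripped at 24.5 mm. I'll lift and carry it to the small holder.

Call:
jog_arm:
  moves:
    - [0.2,[-0.3,0,0],0]
    - [0.2,[-0.8,0,0],0]
    - [0.2,[-1.4,0,0],0]
    - [0.2,[-2.0,0,0],0]
    - [0.2,[-2.3,0,0],0]
    - [0.2,[-2.4,0,0],0]
    - [0.2,[-2.4,0,0],0]
    - [0.2,[-2.4,0,0],0]

```text
t: 16.18
position: [0.6703, -0.0067, 0.1063]
tcp_rot: [0.504, 0.497, -0.498, 0.501]
ft_force: [0.4, 1.2, -1.6]
finger_gap: 0.0246
```

```bash
python3 -c "
from h import *
go(.5994,-.2103,.108,-19)"
```

```text
t 16.18 pos [ 0.6703 -0.0067  0.1063] yaw -0.2 q [-0.07  0.62  1.23  0.    1.28 -0.06] F [ 0.4  1.2 -1.6] gap 0.0246
shift [-0.07  -1.757  5.095] turn 3.14 (alt -26.86 )
```

Call:
jog_arm:
  moves:
    - [0.2,[0,-0.2,0.5],0.3]
    - [0.2,[0,-0.5,1.4],1]
    - [0.2,[0,-0.8,2.3],1.6]
    - [0.2,[0,-1.15,3.3],2.2]
    - [0.2,[0,-1.45,4.2],2.8]
    - [0.2,[0,-1.7,4.9],3.1]
    - [0.2,[0,-1.76,5.1],3.1]
    - [0.2,[0,-1.76,5.1],3.1]

```text
t: 16.85
position: [0.5981, -0.2123, 0.1037]
tcp_rot: [0.578, 0.41, -0.573, 0.412]
ft_force: [0.3, 0.4, -1.1]
finger_gap: 0.0246
```

```bash
python3 -c "
from h import *
m=camera_model('wrist');im=capture('wrist');go(.5994,-.2103,.021); save(im,'w10'); np.savez('w10',im=im,**m)
print(proj(m,[[.5994,-.2103,.034]]))"
```

```text
t 16.9 pos [ 0.5988 -0.2107  0.104 ] yaw -18.8 q [-0.4   0.55  1.35  0.01  1.24 -0.07] F [ 0.1 -0.1 -0.1] gap 0.025
shift [ 2.075 -0.003 -0.003] turn 0 (alt 0 )
[[280.89732812 208.89230845]]
```

View pics/w10.png

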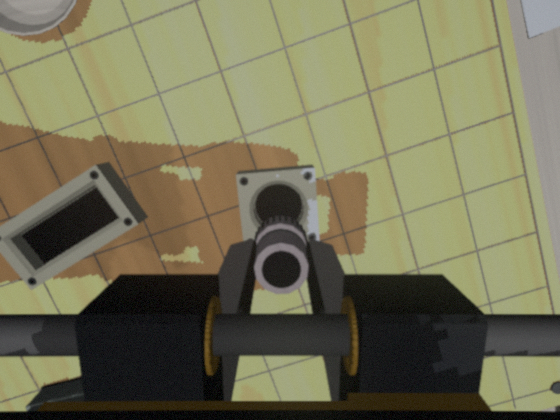

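```bash
python3 -c "
from h import *
d=np.load('w10.npz'); m={k:d[k] for k in d if k!='im'}
print(onz(m,[[243,181],[308,176],[313,237],[278,209]],.034), onz(m,[[281,266]],.1505))
go(.5994,-.2103,.021)
save(d['im'][160:260,220:340],'c10',None,5)
"
```

```text
[[ 0.57988078 -0.18140316  0.034     ]
 [ 0.62617833 -0.19339793  0.034     ]
 [ 0.61539816 -0.23895957  0.034     ]
 [ 0.59732613 -0.20967367  0.034     ]] [[ 0.59853473 -0.21020576  0.1505    ]]
t 16.9 pos [ 0.5988 -0.2107  0.104 ] yaw -18.8 q [-0.4   0.55  1.35  0.01  1.24 -0.07] F [ 0.1 -0.1 -0.1] gap 0.025
shift [ 2.075 -0.003 -0.003] turn 0 (alt 0 )
```

View pics/c10.png

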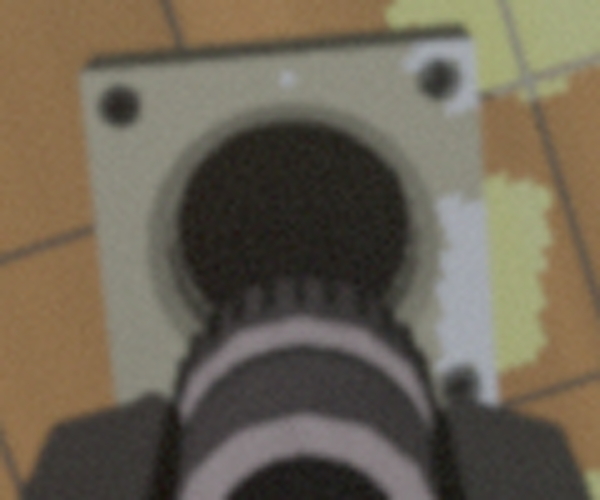

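The holder centre and plug agree to about 1.3 mm. Lowering it in.

Call:
jog_arm:
  moves:
    - [0.2,[0.4,-0.03,0],0]
    - [0.2,[0.9,-0.03,0],0]
    - [0.2,[1.3,-0.03,0],0]
    - [0.2,[1.6,-0.03,0],0]
    - [0.2,[1.85,-0.03,0],0]
    - [0.2,[1.98,-0.03,0],0]
    - [0.2,[2.05,-0.03,0],0]
    - [0.2,[2.05,-0.03,0],0]

```text
t: 17.57
position: [0.5985, -0.2097, 0.0218]
tcp_rot: [0.578, 0.411, -0.572, 0.413]
ft_force: [1.3, -0.6, 0.4]
finger_gap: 0.0247
```

Call:
jog_arm:
  moves:
    - [0.2,[0.02,0,0],0]
    - [0.2,[0.04,0,0],0]
    - [0.2,[0.06,0,0],0]
    - [0.2,[0.08,0,0],0]
    - [0.2,[0.08,0,0],0]
    - [0.2,[0.08,0,0],0]
    - [0.2,[0.08,0,0],0]
    - [0.2,[0.08,0,0],0]

```text
t: 18.23
position: [0.5985, -0.2098, 0.0187]
tcp_rot: [0.578, 0.411, -0.572, 0.413]
ft_force: [-0.3, 0.5, -0.7]
finger_gap: 0.0249
```

Call:
jog_arm:
  moves:
    - [0.2,[0.01,0,0],0]
    - [0.2,[0.02,0,0],0]
    - [0.2,[0.03,0,0],0]
    - [0.2,[0.04,0,0],0]
    - [0.2,[0.04,0,0],0]
    - [0.2,[0.04,0,0],0]
    - [0.2,[0.04,0,0],0]
    - [0.2,[0.04,0,0],0]

```text
t: 18.9
position: [0.5987, -0.2098, 0.0184]
tcp_rot: [0.578, 0.411, -0.572, 0.413]
ft_force: [-6.4, 2.2, 12.0]
finger_gap: 0.0242
```

Call:
jog_arm:
  moves:
    - [0.55,[-0.01,0,0],0]
    - [0.55,[-0.01,0,0],0]
    - [0.55,[-0.01,0,0],0]
    - [0.55,[-0.01,0,0],0]
    - [0.55,[-0.01,0,0],0]
    - [0.55,[-0.5,0,0],0]
    - [0.8,[-1.4,0,0],0]
    - [1,[-2.4,0,0],0]

```text
t: 19.57
position: [0.5968, -0.2096, 0.1137]
tcp_rot: [0.577, 0.412, -0.573, 0.412]
ft_force: [-0.0, -0.5, 0.7]
finger_gap: 0.0617
```

```bash
python3 -c "
from h import *
m=camera_model('wrist');im=capture('wrist'); save(im,'w11'); go(.487,.432,.15)
d=np.load('w1.npz'); save(d['im'][110:220,460:560],'slimc',None,6)"
```

```text
t 19.62 pos [ 0.6002 -0.211   0.124 ] yaw -18.8 q [-0.4   0.53  1.34  0.01  1.26 -0.07] F [ 0.1 -1.   7.9] gap 0.066
shift [ -0.713  -7.842 -14.312] turn 0 (alt 0 )
```

View pics/w11.png

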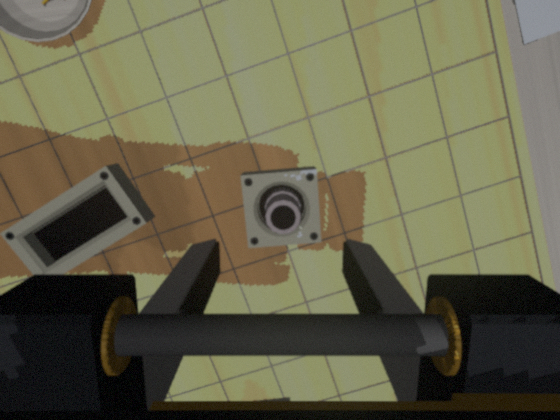

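View pics/slimc.png

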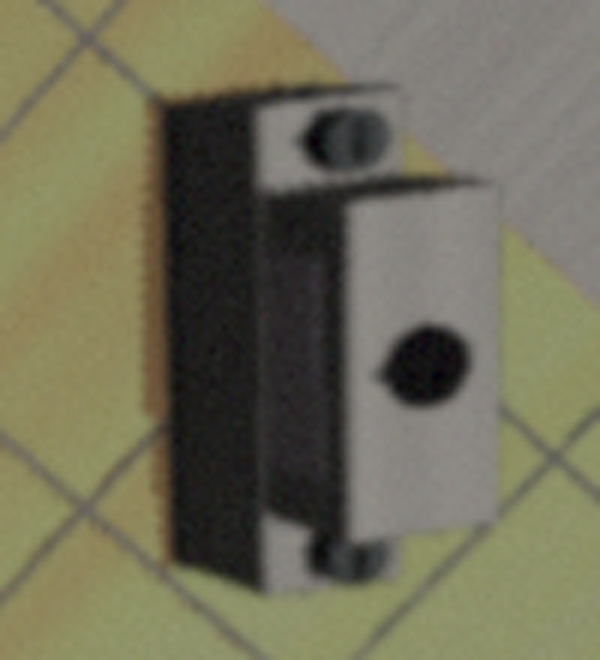

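The small plug is seated and centred. Now the slim shell's pose, from its top-face corners.

```bash
python3 -c "
from h import *
d=np.load('w1.npz'); m={k:d[k] for k in d if k!='im'}
c=(np.array([(345,200),(498,185),(498,522),(350,540)])+.5)/6-.5+[460,110]
P=onz(m,c,.058)[:,:2]*1000; print(P.round(1),P.mean(0).round(1))
for a,b in ((0,3),(1,2),(0,1),(3,2)): e=P[b]-P[a]; print(np.linalg.norm(e).round(1),np.degrees(np.arctan2(e[1],e[0])).round(1))
x,y=P.mean(0)/1000
e=P[3]-P[0]+P[2]-P[1]; L=np.degrees(np.arctan2(e[1],e[0])); print('long',L)
go(x,y,.15,L+90)
"
```

```text
[[463.  440.5]
 [477.  454. ]
 [510.1 423.8]
 [496.6 409.9]] [486.7 432.1]
45.4 -42.4
44.9 -42.4
19.4 44.1
19.4 45.8
long -42.39009643932181
t 19.62 pos [ 0.6002 -0.211   0.124 ] yaw -18.8 q [-0.4   0.53  1.34  0.01  1.26 -0.07] F [ 0.1 -1.   7.9] gap 0.066
shift [ -0.713  -7.851 -14.311] turn -11.064 (alt 18.94 )
```

Call:
jog_arm:
  moves:
    - [1,[-0.7,-7.85,-14.3],-11]
    - [1,[-0.7,-7.85,-14.3],-11]
    - [1,[-0.7,-7.85,-14.3],-11]
    - [1,[-0.7,-7.85,-14.3],-11]
    - [1,[-0.7,-7.85,-14.3],-11]
    - [1,[-0.7,-7.85,-14.3],-11]
    - [1,[-0.7,-7.85,-14.3],-11]
    - [1,[-0.7,-7.85,-14.3],-11]

```text
t: 20.28
position: [0.5403, 0.1198, 0.1325]
tcp_rot: [0.307, 0.632, -0.303, 0.643]
ft_force: [0.1, -0.1, -0.2]
finger_gap: 0.0941
```

```bash
python3 -c "
from h import *
go(.487,.432,.15,47.6)"
```

```text
t 20.28 pos [0.5403 0.1198 0.1325] yaw 38.9 q [ 0.15  0.34  1.58 -0.    1.2  -0.52] F [ 0.1 -0.1 -0.2] gap 0.0941
shift [-0.468  3.865 -6.909] turn -1.455 (alt 28.54 )
```

Call:
jog_arm:
  moves:
    - [1,[-0.4,3.87,-6.9],-1.5]
    - [1,[-0.4,3.87,-6.9],-1.5]
    - [1,[-0.4,3.87,-6.9],-1.5]
    - [1,[-0.4,3.87,-6.9],-1.5]
    - [1,[-0.4,3.87,-6.9],-1.5]
    - [1,[-0.4,3.87,-6.9],-1.5]
    - [1,[-0.4,3.87,-6.9],-1.5]
    - [1,[-0.4,3.87,-6.9],-1.5]

```text
t: 20.95
position: [0.486, 0.4353, 0.1471]
tcp_rot: [0.255, 0.655, -0.252, 0.666]
ft_force: [-0.5, -0.1, -0.4]
finger_gap: 0.094
```

Call:
jog_arm:
  moves:
    - [1,[0,0,0],0]
    - [1,[0,0,0],0]
    - [1,[0,0,0],0]
    - [1,[0,0,0],0]
    - [1,[0,0,0],0]
    - [1,[0,0,0],0]
    - [1,[0,0,0],0]
    - [1,[0,0,0],0]

```text
t: 21.62
position: [0.4863, 0.4349, 0.1472]
tcp_rot: [0.256, 0.654, -0.252, 0.665]
ft_force: [0.6, -0.5, 0.2]
finger_gap: 0.0939
```

```bash
python3 -c "
from h import *
m=camera_model('wrist');im=capture('wrist'); save(im,'w12'); np.savez('w12',im=im,**m)
go(.487,.432,.013,47.6)
print(proj(m,[[.487,.432,.058]]))"
```

```text
t 21.67 pos [0.4862 0.435  0.1472] yaw 48.0 q [ 0.68  0.55  1.25 -0.01  1.33 -0.16] F [-0.  -0.1  1.3] gap 0.0941
shift [ 3.355 -0.078  0.023] turn 0.058 (alt -29.94 )
[[278.55297593 208.11364483]]
```

View pics/w12.png

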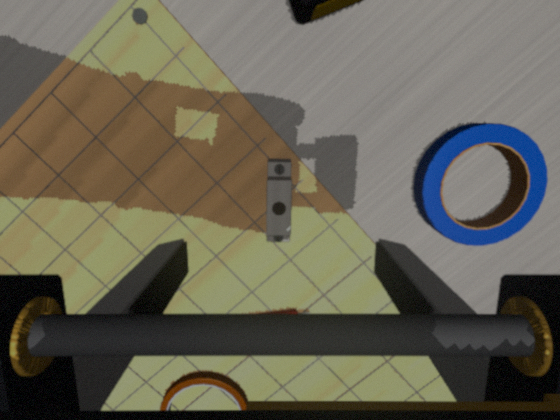

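The slim shell is aligned, with its entry at (279,208) and vertical in the picture. Descending and closing.

Call:
jog_arm:
  moves:
    - [0.7,[0.9,-0.06,0.02],0]
    - [0.7,[1.8,-0.06,0.02],0]
    - [0.7,[2.5,-0.06,0.02],0]
    - [0.7,[3.0,-0.06,0.02],0]
    - [0.7,[3.25,-0.06,0.02],0]
    - [0.7,[3.35,-0.06,0.02],0]
    - [0.6,[3.35,-0.06,0.02],0]
    - [0.5,[3.35,-0.06,0.02],0]

```text
t: 22.33
position: [0.488, 0.4331, 0.0146]
tcp_rot: [0.256, 0.654, -0.251, 0.666]
ft_force: [0.6, -0.4, 0.4]
finger_gap: 0.0558
```

Call:
jog_arm:
  moves:
    - [0.4,[0,0,0],0]
    - [0.3,[0,0,0],0]
    - [0.28,[0,0,0],0]
    - [0.24,[0,0,0],0]
    - [0.2,[0,0,0],0]
    - [0.15,[0,0,0],0]
    - [0.13,[0,0,0],0]
    - [0.13,[0,0,0],0]
  grip_force: 20

```text
t: 23.0
position: [0.488, 0.4332, 0.0148]
tcp_rot: [0.256, 0.654, -0.251, 0.666]
ft_force: [-1.3, -0.2, 4.4]
finger_gap: 0.0197
```

Call:
jog_arm:
  moves:
    - [0.13,[0,0,0],0]
    - [0.13,[0,0,0],0]
    - [0.13,[0,0,0],0]
    - [0.13,[0,0,0],0]
    - [0.13,[-0.02,0,0],0]
    - [0.13,[-0.1,0,0],0]
    - [0.13,[-0.2,0,0],0]
    - [0.13,[-0.3,0,0],0]

```text
t: 23.67
position: [0.4878, 0.4331, 0.0272]
tcp_rot: [0.256, 0.654, -0.251, 0.666]
ft_force: [0.9, -0.7, -0.8]
finger_gap: 0.0193
```

Gripped at 19.5 mm. I'll lift and carry it to the slim holder, with a turn of about +21 units.

Call:
jog_arm:
  moves:
    - [0.13,[-0.3,0,0],0]
    - [0.13,[-0.8,0,0],0]
    - [0.13,[-1.4,0,0],0]
    - [0.13,[-1.9,0,0],0]
    - [0.13,[-2.2,0,0],0]
    - [0.13,[-2.3,0,0],0]
    - [0.13,[-2.3,0,0],0]
    - [0.13,[-2.3,0,0],0]

```text
t: 24.33
position: [0.4858, 0.4328, 0.1182]
tcp_rot: [0.256, 0.654, -0.252, 0.666]
ft_force: [-0.4, 0.7, -0.9]
finger_gap: 0.0198
```

```bash
python3 -c "
from h import *
go(.4407,-.1715,.119,-78)"
```

```text
t 24.33 pos [0.4858 0.4328 0.1182] yaw 47.9 q [ 0.68  0.57  1.29 -0.01  1.27 -0.16] F [-0.4  0.7 -0.9] gap 0.0198
shift [ -0.038 -11.972   9.282] turn -9.009 (alt 20.99 )
```

Call:
jog_arm:
  moves:
    - [0.13,[0,-0.3,0.25],0.5]
    - [0.13,[0,-0.9,0.7],1.5]
    - [0.13,[0,-1.5,1.2],2.6]
    - [0.13,[0,-2.1,1.65],3.7]
    - [0.13,[0,-2.7,2.1],4.8]
    - [0.13,[0,-3.4,2.6],5.9]
    - [0.13,[0,-4.1,3.2],7]
    - [0.13,[0,-4.8,3.7],8]

```text
t: 25.0
position: [0.4663, 0.1892, 0.1167]
tcp_rot: [0.505, 0.494, -0.498, 0.502]
ft_force: [1.2, 0.1, -1.0]
finger_gap: 0.0196
```

```bash
python3 -c "
from h import *
go(.4407,-.1715,.119,-78)"
```

```text
t 25.0 pos [0.4663 0.1892 0.1167] yaw -0.4 q [ 0.32  0.25  1.74 -0.01  1.14  0.32] F [ 1.2  0.1 -1. ] gap 0.0196
shift [-0.062 -0.578  9.022] turn 12.936 (alt -17.06 )
```

Call:
jog_arm:
  moves:
    - [0.13,[0,-0.05,0.7],1]
    - [0.13,[0,-0.1,1.4],2.1]
    - [0.13,[0,-0.15,2.2],3.2]
    - [0.13,[0,-0.2,3.0],4.3]
    - [0.13,[0,-0.25,3.8],5.4]
    - [0.13,[0,-0.3,4.6],6.5]
    - [0.13,[0,-0.35,5.4],7.6]
    - [0.13,[0,-0.4,6.1],8.7]

```text
t: 25.67
position: [0.4476, -0.0564, 0.1155]
tcp_rot: [0.675, 0.223, -0.666, 0.226]
ft_force: [0.6, 0.0, -0.3]
finger_gap: 0.0197
```

```bash
python3 -c "
from h import *
go(.4407,-.1715,.119,-78)"
```

```text
t 25.67 pos [ 0.4476 -0.0564  0.1155] yaw -52.9 q [-0.21  0.14  1.88  0.    1.11  0.71] F [ 0.6  0.  -0.3] gap 0.0197
shift [-0.089  2.193  1.872] turn 4.178 (alt -25.82 )
```

Call:
jog_arm:
  moves:
    - [0.13,[-0.05,0.5,0.4],1]
    - [0.13,[-0.09,1.0,0.85],2]
    - [0.13,[-0.09,1.5,1.3],3]
    - [0.13,[-0.09,1.9,1.6],3.8]
    - [0.13,[-0.09,2.15,1.85],4.2]
    - [0.13,[-0.09,2.19,1.87],4.2]
    - [0.13,[-0.09,2.19,1.87],4.2]
    - [0.13,[-0.09,2.19,1.87],4.2]

```text
t: 26.33
position: [0.4404, -0.1707, 0.1184]
tcp_rot: [0.708, 0.073, -0.699, 0.074]
ft_force: [0.7, 0.1, -1.3]
finger_gap: 0.0201
```

```bash
python3 -c "
from h import *
m=camera_model('wrist');im=capture('wrist'); save(im,'w13'); np.savez('w13',im=im,**m)
go(.4407,-.1715,.022,-78)
print(proj(m,[[.4407,-.1715,.034]]))"
```

```text
t 26.38 pos [ 0.4406 -0.1705  0.1186] yaw -78.0 q [-0.45  0.18  1.82  0.01  1.13  0.91] F [-0.8 -0.3 -1.6] gap 0.0199
shift [2.414 0.02  0.032] turn -0.003 (alt 30.0 )
[[280.60586116 209.03790375]]
```

View pics/w13.png

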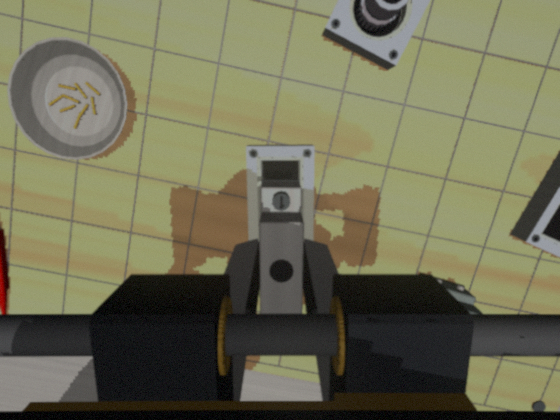

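```bash
python3 -c "
from h import *
d=np.load('w13.npz'); m={k:d[k] for k in d if k!='im'}
P=onz(m,[[253,153],[308,153]],.034)[:,:2]; print(P)
mid=P.mean(0); a=np.radians(12)
u=np.array([np.cos(a),np.sin(a)])
print('centre',mid-u*.0453, 'angle',np.degrees(np.arctan2(*(P[1]-P[0])[::-1])))
e=onz(m,[[281,270]],.1186-.0028+.046)[0]; print('shell',e)
"
```

```text
[[ 0.47905501 -0.14187506]
 [ 0.48774238 -0.18286744]]
centre [ 0.43908861 -0.17178965] angle -78.03454338902856
shell [ 0.43970352 -0.17168197  0.1618    ]
```

The holder and shell agree to under 1 mm and under 0.1°. Lowering.

Call:
jog_arm:
  moves:
    - [0.13,[0.4,0,0],0]
    - [0.13,[1.0,0,0],0]
    - [0.13,[1.5,0,0],0]
    - [0.13,[1.9,0,0],0]
    - [0.13,[2.15,0,0],0]
    - [0.13,[2.28,0,0],0]
    - [0.13,[2.34,0,0],0]
    - [0.13,[2.34,0,0],0]

```text
t: 27.05
position: [0.4419, -0.1703, 0.0252]
tcp_rot: [0.708, 0.074, -0.699, 0.074]
ft_force: [0.3, 0.5, -0.9]
finger_gap: 0.0198
```

Call:
jog_arm:
  moves:
    - [0.13,[0.02,0,0],0]
    - [0.13,[0.04,0,0],0]
    - [0.13,[0.06,0,0],0]
    - [0.13,[0.07,0,0],0]
    - [0.13,[0.07,0,0],0]
    - [0.13,[0.07,0,0],0]
    - [0.13,[0.07,0,0],0]
    - [0.13,[0.07,0,0],0]

```text
t: 27.72
position: [0.4422, -0.1704, 0.0226]
tcp_rot: [0.708, 0.073, -0.699, 0.075]
ft_force: [0.8, 0.3, 0.8]
finger_gap: 0.0199
```

Call:
jog_arm:
  moves:
    - [0.13,[0.01,0,0],0]
    - [0.13,[0.02,0,0],0]
    - [0.13,[0.03,0,0],0]
    - [0.13,[0.04,0,0],0]
    - [0.13,[0.04,0,0],0]
    - [0.13,[0.04,0,0],0]
    - [0.13,[0.04,0,0],0]
    - [0.13,[0.04,0,0],0]

```text
t: 28.38
position: [0.4429, -0.1702, 0.0216]
tcp_rot: [0.708, 0.073, -0.698, 0.075]
ft_force: [0.4, 5.0, 10.1]
finger_gap: 0.0199
```

Contact with the floor at 10 N. Releasing.

Call:
jog_arm:
  moves:
    - [0.5,[-0.01,0,0],0]
    - [0.5,[-0.01,0,0],0]
    - [0.5,[-0.01,0,0],0]
    - [0.5,[-0.01,0,0],0]
    - [0.5,[-0.01,0,0],0]
    - [0.5,[-0.5,0,0],0]
    - [0.8,[-1.4,0,0],0]
    - [1,[-2.4,0,0],0]

```text
t: 29.05
position: [0.4403, -0.1697, 0.1175]
tcp_rot: [0.707, 0.074, -0.699, 0.074]
ft_force: [0.1, -0.2, 0.5]
finger_gap: 0.0568
```

Call:
jog_arm:
  moves:
    - [1,[-1,0,0],0]
    - [1,[-1,0,0],0]
    - [1,[-1,0,0],0]
    - [1,[-1,0,0],0]
    - [1,[-1,0,0],0]
    - [1,[-1,0,0],0]
    - [1,[-1,0,0],0]
    - [1,[-1,0,0],0]

```text
t: 29.72
position: [0.4397, -0.1697, 0.1569]
tcp_rot: [0.707, 0.074, -0.7, 0.074]
ft_force: [0.5, 0.3, -0.1]
finger_gap: 0.0941
```

```bash
python3 -c "
from h import *
m=camera_model('wrist');im=capture('wrist'); save(im,'w14'); np.savez('w14',im=im,**m)
go(.3765,-.3193,.15)"
```

```text
t 29.77 pos [ 0.4397 -0.1697  0.157 ] yaw -78.0 q [-0.45  0.14  1.77  0.01  1.22  0.91] F [-0.3 -0.1 -0.1] gap 0.0938
shift [0.152 3.33  2.326] turn 0 (alt 0 )
```

View pics/w14.png

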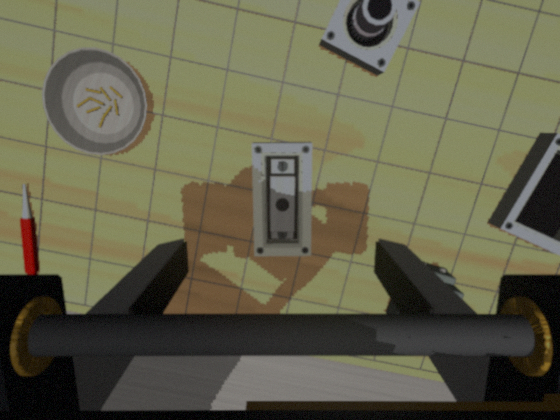

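The slim shell is seated inside its pocket at (282,200). Next I'll hover over the hood.

Call:
jog_arm:
  moves:
    - [1,[0,0.8,0.6],0]
    - [1,[0,1.6,1.2],0]
    - [1,[0,2.4,1.7],0]
    - [1,[0,3.0,2.1],0]
    - [1,[0,3.33,2.33],0]
    - [1,[0,3.33,2.33],0]
    - [1,[0,3.33,2.33],0]
    - [1,[0,3.33,2.33],0]

```text
t: 30.43
position: [0.3765, -0.3186, 0.156]
tcp_rot: [0.707, 0.074, -0.7, 0.074]
ft_force: [-0.4, 0.0, 0.1]
finger_gap: 0.0939
```

```bash
python3 -c "
from h import *
m=camera_model('wrist');im=capture('wrist'); save(im,'w15'); np.savez('w15',im=im,**m)
save(im[140:270,200:360],'c15',None,5)
go(.3765,-.3193,.15)
print(proj(m,[[.3765,-.3193,.063]]))"
```

```text
t 30.48 pos [ 0.3767 -0.3185  0.156 ] yaw -77.9 q [-0.78  0.19  1.71  0.01  1.23  0.58] F [-0.3 -0.  -0.3] gap 0.094
shift [0.151 0.02  0.011] turn 0 (alt 0 )
[[280.56496564 206.95887558]]
```

View pics/c15.png

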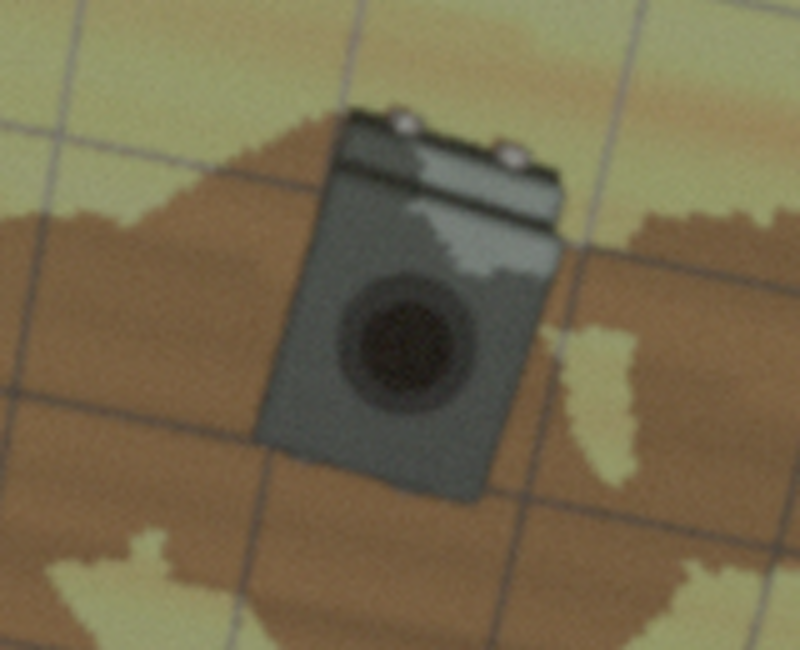

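```bash
python3 -c "
from h import *
d=np.load('w15.npz'); m={k:d[k] for k in d if k!='im'}
c=(np.array([(332,172),(558,230),(478,500),(258,440)])+.5)/5-.5+[200,140]
P=onz(m,c,.060)[:,:2]*1000; print(P.round(1),P.mean(0).round(1))
for a,b in ((3,0),(2,1),(0,1),(3,2)): e=P[b]-P[a]; print(np.linalg.norm(e).round(1),np.degrees(np.arctan2(e[1],e[0])).round(1))
print(onz(m,[[(407+.5)/5-.5+200,(342+.5)/5-.5+140]],.063))
go(.3765,-.3193,.012,-94)
"
```

```text
[[ 399.9 -302.4]
 [ 398.3 -339.9]
 [ 351.2 -337.1]
 [ 353.8 -299.3]] [ 375.8 -319.7]
46.2 -3.8
47.1 -3.4
37.6 -92.4
37.9 -93.8
[[ 0.37573093 -0.31982396  0.063     ]]
t 30.48 pos [ 0.3767 -0.3185  0.156 ] yaw -77.9 q [-0.78  0.19  1.71  0.01  1.23  0.58] F [-0.3 -0.  -0.3] gap 0.094
shift [3.601 0.02  0.047] turn 2.676 (alt -27.32 )
```

Call:
jog_arm:
  moves:
    - [1,[0.5,0.02,0.03],1]
    - [1,[1.1,0.02,0.03],2]
    - [1,[1.7,0.02,0.03],2.6]
    - [1,[2.4,0.02,0.03],2.6]
    - [1,[3.0,0.02,0.03],2.6]
    - [1,[3.35,0.02,0.03],2.6]
    - [1,[3.47,0.02,0.03],2.6]
    - [0.8,[3.47,0.02,0.03],2.6]

```text
t: 31.15
position: [0.3772, -0.3182, 0.0166]
tcp_rot: [0.71, -0.02, -0.704, -0.023]
ft_force: [-0.5, -0.3, 1.5]
finger_gap: 0.0901
```

Call:
jog_arm:
  moves:
    - [0.7,[0,0,0],0]
    - [0.6,[0,0,0],0]
    - [0.5,[0,0,0],0]
    - [0.45,[0,0,0],0]
    - [0.4,[0,0,0],0]
    - [0.36,[0,0,0],0]
    - [0.35,[0,0,0],0]
    - [0.35,[0,0,0],0]
  grip_force: 25

```text
t: 31.82
position: [0.3773, -0.3183, 0.0167]
tcp_rot: [0.71, -0.02, -0.704, -0.023]
ft_force: [-0.5, -0.1, 1.2]
finger_gap: 0.0401
```

Call:
jog_arm:
  moves:
    - [0.35,[0,0,0],0]
    - [0.35,[0,0,0],0]
    - [0.35,[0,0,0],0]
    - [0.35,[-0.02,0,0],0]
    - [0.35,[-0.06,0,0],0]
    - [0.35,[-0.1,0,0],0]
    - [0.35,[-0.2,0,0],0]
    - [0.35,[-0.3,0,0],0]

```text
t: 32.48
position: [0.3771, -0.3183, 0.029]
tcp_rot: [0.71, -0.02, -0.704, -0.023]
ft_force: [-0.5, 0.4, -1.1]
finger_gap: 0.0402
```

Gripped at 40 mm. Lifting and carrying it to the wide holder.

Call:
jog_arm:
  moves:
    - [0.35,[-0.3,0,0],0]
    - [0.35,[-0.8,0,0],0]
    - [0.35,[-1.4,0,0],0]
    - [0.35,[-1.9,0,0],0]
    - [0.35,[-2.2,0,0],0]
    - [0.35,[-2.3,0,0],0]
    - [0.35,[-2.3,0,0],0]
    - [0.35,[-2.3,0,0],0]

```text
t: 33.15
position: [0.376, -0.3184, 0.1204]
tcp_rot: [0.71, -0.02, -0.704, -0.023]
ft_force: [-0.2, -0.3, -2.2]
finger_gap: 0.0399
```

```bash
python3 -c "
from h import *
go(.4948,-.4131,.12,-102.4)"
```

```text
t 33.15 pos [ 0.376  -0.3184  0.1204] yaw -93.5 q [-0.78  0.23  1.75  0.01  1.15  0.85] F [-0.2 -0.3 -2.2] gap 0.0399
shift [ 0.028  2.184 -3.108] turn 1.487 (alt -28.51 )
```

Call:
jog_arm:
  moves:
    - [0.35,[0,0.25,-0.35],0.2]
    - [0.35,[0,0.7,-0.95],0.5]
    - [0.35,[0,1.15,-1.6],0.8]
    - [0.35,[0,1.6,-2.25],1.1]
    - [0.35,[0,2.0,-2.8],1.4]
    - [0.35,[0,2.18,-3.1],1.5]
    - [0.35,[0,2.18,-3.1],1.5]
    - [0.35,[0,2.18,-3.1],1.5]

```text
t: 33.82
position: [0.4941, -0.4125, 0.1191]
tcp_rot: [0.705, -0.074, -0.701, -0.079]
ft_force: [0.2, -0.3, -1.3]
finger_gap: 0.0398
```

```bash
python3 -c "
from h import *
m=camera_model('wrist');im=capture('wrist'); save(im,'w16'); np.savez('w16',im=im,**m)
go(.4948,-.4131,.024,-102.4)
print(proj(m,[[.4948,-.4131,.034]]))"
```

```text
t 33.87 pos [ 0.4938 -0.4123  0.1197] yaw -102.5 q [-0.76  0.56  1.3   0.01  1.28  1.03] F [-0.4  0.3 -1.4] gap 0.0398
shift [ 2.392  0.031 -0.014] turn -0.008 (alt 29.99 )
[[280.94061618 207.66762041]]
```

View pics/w16.png

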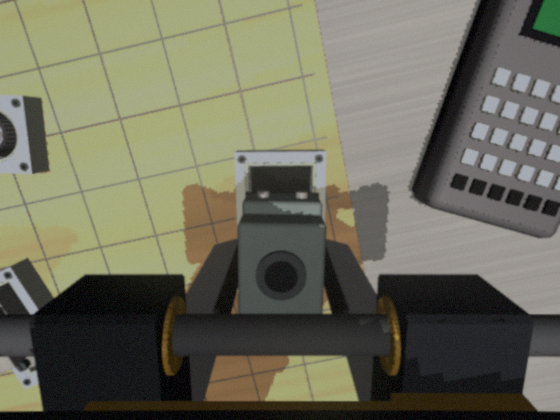

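```bash
python3 -c "
from h import *
d=np.load('w16.npz'); m={k:d[k] for k in d if k!='im'}
P=onz(m,[[241,158],[319,158]],.034)[:,:2]; mid=P.mean(0); a=np.radians(-12.2)
u=np.array([np.cos(a),np.sin(a)])
print(P,'centre',mid-u*.0407, 'angle',np.degrees(np.arctan2(*(P[1]-P[0])[::-1])))
e=onz(m,[[280.5,274]],.1197-.0047+.051)[0]; print('hood',e)
"
```

```text
[[ 0.53935137 -0.39160207]
 [ 0.52653164 -0.44989724]] centre [ 0.49316068 -0.41214874] angle -102.40253806947084
hood [ 0.49307954 -0.41350959  0.166     ]
```

The offset is about 1.4 mm. Correcting it while lowering.

Call:
jog_arm:
  moves:
    - [0.35,[0.4,-0.02,0],0]
    - [0.35,[1.0,-0.02,0],0]
    - [0.35,[1.5,-0.02,0],0]
    - [0.35,[1.9,-0.02,0],0]
    - [0.35,[2.15,-0.02,0],0]
    - [0.35,[2.28,-0.02,0],0]
    - [0.35,[2.34,-0.02,0],0]
    - [0.35,[2.34,-0.02,0],0]

```text
t: 34.53
position: [0.4946, -0.411, 0.0264]
tcp_rot: [0.705, -0.075, -0.701, -0.079]
ft_force: [0.2, -0.3, -1.3]
finger_gap: 0.0399
```

Call:
jog_arm:
  moves:
    - [0.35,[0.01,0,0],0]
    - [0.35,[0.03,0,0],0]
    - [0.35,[0.05,0,0],0]
    - [0.35,[0.06,0,0],0]
    - [0.35,[0.06,0,0],0]
    - [0.35,[0.06,0,0],0]
    - [0.35,[0.06,0,0],0]
    - [0.35,[0.06,0,0],0]

```text
t: 35.2
position: [0.4946, -0.411, 0.0241]
tcp_rot: [0.705, -0.075, -0.701, -0.079]
ft_force: [-0.4, 0.4, -1.7]
finger_gap: 0.04
```

Call:
jog_arm:
  moves:
    - [0.35,[0.01,0,0],0]
    - [0.35,[0.02,0,0],0]
    - [0.35,[0.03,0,0],0]
    - [0.35,[0.035,0,0],0]
    - [0.35,[0.035,0,0],0]
    - [0.35,[0.035,0,0],0]
    - [0.35,[0.035,0,0],0]
    - [0.35,[0.035,0,0],0]

```text
t: 35.87
position: [0.4947, -0.4111, 0.0238]
tcp_rot: [0.705, -0.075, -0.7, -0.079]
ft_force: [-4.5, 3.8, 9.0]
finger_gap: 0.0399
```

Contact with the floor at 9 N. Releasing.

Call:
jog_arm:
  moves:
    - [0.7,[-0.01,0,0],0]
    - [0.7,[-0.01,0,0],0]
    - [0.7,[-0.01,0,0],0]
    - [0.7,[-0.01,0,0],0]
    - [0.7,[-0.01,0,0],0]
    - [0.7,[-0.5,0,0],0]
    - [0.8,[-1.4,0,0],0]
    - [1,[-2.4,0,0],0]

```text
t: 36.53
position: [0.4931, -0.4108, 0.1191]
tcp_rot: [0.704, -0.074, -0.702, -0.08]
ft_force: [0.8, -0.7, 0.3]
finger_gap: 0.0761
```

Call:
jog_arm:
  moves:
    - [1,[-1,-0.5,0.5],0]
    - [1,[-1.5,-1,1],0]
    - [1,[-1.5,-1.5,1.5],0]
    - [1,[-1.5,-1.5,2],0]
    - [1,[-1.5,-1.5,2],0]
    - [1,[-1.5,-1.5,2],0]
    - [1,[-1.5,-1.5,2],0]
    - [1,[-1.5,-1.5,2],0]

```text
t: 37.2
position: [0.4282, -0.3358, 0.179]
tcp_rot: [0.704, -0.074, -0.702, -0.08]
ft_force: [-0.8, -0.3, -0.1]
finger_gap: 0.094
```

```bash
python3 -c "
from h import *
go(.4948,-.4131,.024)
save(capture('wrist'),'w17'); im=capture('scene'); save(im[120:270,80:400],'s17',None,2.5)
im=capture('top');save(im,'t17')"
```

```text
t 37.2 pos [ 0.4282 -0.3358  0.179 ] yaw -102.5 q [-0.74  0.29  1.54  0.01  1.32  1.05] F [-0.8 -0.3 -0.1] gap 0.094
shift [ 3.866  1.562 -2.033] turn 0 (alt 0 )
```

View pics/w17.png

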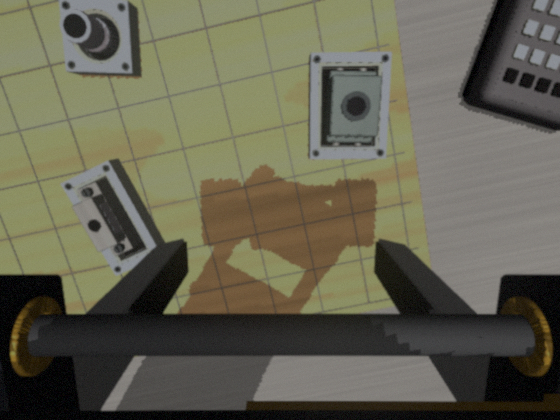

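View pics/s17.png

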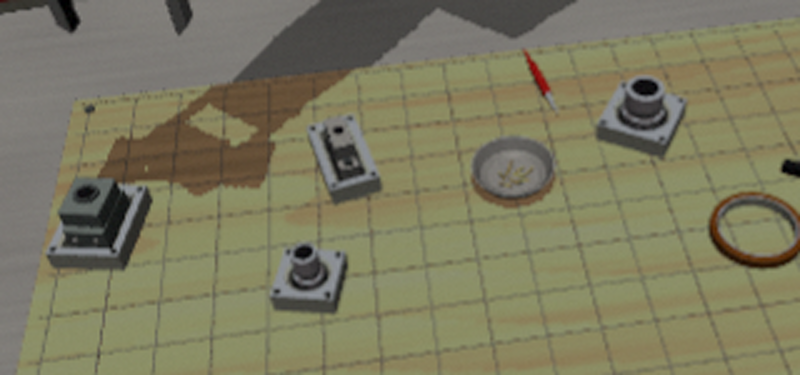

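View pics/t17.png

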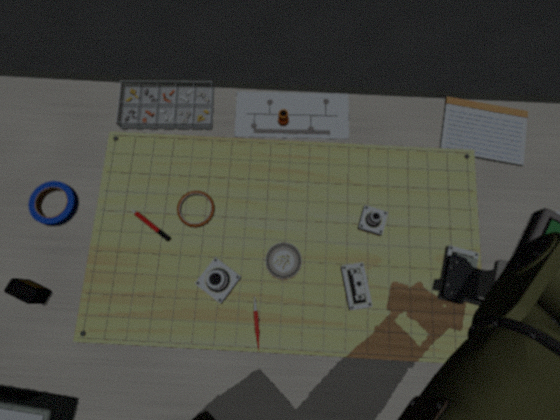

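All four connectors stand upright in their holders. The tape at (196,208) and dish at (283,261) have not moved, and the orange look-alike is untouched. The gripper is clear of everything.

```bash
python3 -c "
from bench import order; print(order.close_job())"
```

```text
the job is handed in; nothing more can be done
None
```

All four connectors are seated in their matching holders, in the order listed: large round plug, small round plug, slim shell, wide hood. I handed the job in at about 37 s. Each one was lowered until it touched the pocket floor (9–12 N) before I let go.

- **Last checks:** the final pictures (wrist, scene and top) show all four upright inside their pockets. The tape, the dish and the orange look-alike are where they started, and the gripper is clear of everything.
- **What went wrong:** my first two tries at the small plug closed around its very top, because the real fingertips sit about 25 mm higher than the reported TCP. The first try tilted the plug and pushed back with about 18 N, but it stood upright again when I opened. I then gripped lower and it held. The large plug had also been gripped only near its top, but it held and seated well.
- **Small disagreements:** positions from the top and wrist cameras differed by 1–3 mm, within the 5 mm play.

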